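# Lay out the stacked stone blanks in their shaped trays

## Robot

A 6-joint arm with a two-finger parallel gripper is mounted at the origin on the work surface. World frame = base frame: x ahead of the robot, y to its left, z up, the work surface at z = 0. Lengths are in m, angles in rad, forces in N, time in s.
With the tool pointing down it reaches from about 0.275 to 0.825 m from the base axis. Payload 5.2 kg.
Tool frame: the origin (TCP) lies at the very end of the fingers, on their centre line; the grasp point (between the pads) lies 19 mm behind it; z points along the fingers, y is the direction in which the jaws open and shut (so a half turn about z gives the same grasp; the last joint's range is limited). The gripper opens to 93 mm and grips with 3 to 60 N. Pads are 15 mm wide; open, the fingers measure 128 mm over their backs; the gripper's body (75 mm by 188 mm) begins 65 mm behind the grasp point.
Start: joints at [-1.305, 0.259, 1.535, -0, 1.348, -0.203], TCP at [0.249, -0.491, 0.219] pointing down, gripper open.
Joint ranges: [-3.14, 3.14], [-0.91, 2.08], [0.19, 2.58], [-1.22, 4.36], [0.22, 2.71], [-3.12, 3.12]. Speed limits (rad/s): [2.57, 2.57, 3.14, 3.14, 3.14, 3.14].

## Interface

Orientations are given as a rotation vector (axis times angle).
In Python, from plant import arm, read_camera, camera_params, order, spotter gives the robot as it stands. The module is installed in compiled form; this text tells all that it offers.
- The arm moves only by the shell command python3 -m handwheel 'ROWS' [OPENING] [FORCE]. ROWS is a JSON object of lists of equal length, an entry for each row: "linear": the shift along the tool's x, y, z in cm, a list of three; "turn": the turn about the tool's z in rad. A call has 1 to 10 rows; each row shifts and turns the commanded pose from where the row before left it, along the tool's axes as they then stand; what a row does not reach is not made up. A row lasts 1/12 s, in which the tool goes at most 41.7 mm and 7.16 degrees, less where a joint would pass 70% of its speed; a pose out of reach is approached as far as the arm can. A call with a gripper value outside its range is refused whole. OPENING is the opening, from 0 (shut) to 1 (fully open), set as the call begins (- or left out, the last holds). The fingers move at their own pace and stop on an object; FORCE is the grip in N (left out, the last holds). Time passes only in rows, so rows that do not move let the fingers close. It gives the time, the measured TCP pose, the force and the opening at its end, in the units of the state.
- arm.get_state(): the state, without advancing time (a new reading comes with each control period).
- read_camera(name): name is "scene" or "top" or "wrist"; returns (picture, depth): 420x560x3 uint8, red, green, blue; 420x560 float32, m along the optical axis (not along the pixel's ray), 0 where there is no reading.
- camera_params(name): a dict with "fx", "fy", "cx", "cy" (pixels), "dist" ([k1, k2, p1, p2, k3] as OpenCV has them; the pictures are not rectified), "R" (3x3) and "t" (3): a world point X has camera coordinates R X + t. Camera axes: x right, y down, z forward; pixel columns grow to the right and rows downward; lengths in m; the calibration is good to about 2 mm. A picture is of the moment at which its call begins: read the wrist's pose just before it. camera_params takes no time and is no camera call; for the wrist camera it gives the pose at the moment of the call.
- order.sign_off(): hands the job in, once; it reports no verdict.
Trained networks look in the newest picture that a camera, given by its name, has taken for a name from the list of things; names that differ only in an ending like _2 or _b are one class to them, and where a whole thing is asked for, a point or a joint stands for the part that bears it (a point fixed in the world has none). Each returns a list of dicts, best first, with "score" (0 to 1); they miss things now and then, are a little off and sometimes report something else, mostly with a low value. They report only what shows in the picture. A call takes as long as a camera call. They do not tell look-alikes from the thing itself.
- spotter.boxes_of(camera, label): "at" ([column, row] in pixels, amid what is visible of it).
- spotter.trace(camera, label): "mask" (420x560 bool, what is visible of it) and "at" ([column, row] in pixels, amid what is visible of it).
The state is a dict: "time_s": time; "qpos": joint angles; "qvel": joint speeds; "effort": joint torques, N m; "tool_pos": TCP position; "tcp_rot": TCP orientation; "wrist_force": force on the tool from outside, world axes, zero at the start; "torque": the same for the moment, N m; "finger_gap": opening from 0.0 (shut) to 1.0 (fully open).
Only numpy, scipy, OpenCV 4.12 (cv2) and the standard library are available. Lean on these libraries where they do the work, as an engineer would, in place of code of your own. Each camera call takes 0.05 s, during which the arm holds its last target.

## Task

Take apart the stack of four stone blanks on the dark board and lay each one flat in the tray whose recess has its shape, squarely lined up with the recess. Set each stone down gently rather than dropping it in, and let none of them touch the gritty grey mat at any time.

Things in the scene. Friction and masses are not known exactly. Their poses are not given: they have to be found in the camera images.
- bar: Small light stone bar 60 x 20 mm (x, y), top of the stack at the start, lying across the disc, 80 g. 24 mm thick like all four blanks. Origin: centre of its underside; z up.
- disc: Round grey stone disc, 44 mm in diameter, second from the top, between bar and square, 100 g. 24 mm thick like all four blanks. Origin: centre of its underside; z up.
- square: Cream square stone blank 50 x 50 mm, third from the top, between disc and oblong, 165 g. 24 mm thick like all four blanks. Origin: centre of its underside; z up.
- oblong: Greenish oblong stone blank 100 x 56 mm (x, y), lowest of the stack, lying on a fixed dark wooden board 130 x 90 mm and 12 mm high, 370 g. 24 mm thick like all four blanks. Origin: centre of its underside; z up. The blanks lie loosely on one another, each turned and shifted a little; the whole stack with its board is 108 mm high. Masses of all blanks vary by about a quarter.
- bar_tray: Fixed pale wooden tray, 9 mm high; its dark felt-floored recess is 5 mm deep, so a blank lying in it has its underside 4 mm above the bench; 8 mm of room on every side of the blank. Origin: centre of the tray's underside, below the centre of the recess; z up. Outside 90 x 50 mm, small narrow recess 76 x 36 mm (x, y).
- disc_tray: Fixed pale wooden tray, 9 mm high; its dark felt-floored recess is 5 mm deep, so a blank lying in it has its underside 4 mm above the bench; 8 mm of room on every side of the blank. Origin: centre of the tray's underside, below the centre of the recess; z up. Outside 74 x 74 mm, round recess 60 mm in diameter.
- square_tray: Fixed pale wooden tray, 9 mm high; its dark felt-floored recess is 5 mm deep, so a blank lying in it has its underside 4 mm above the bench; 8 mm of room on every side of the blank. Origin: centre of the tray's underside, below the centre of the recess; z up. Outside 78 x 78 mm, square recess 66 x 66 mm.
- oblong_tray: Fixed pale wooden tray, 9 mm high; its dark felt-floored recess is 5 mm deep, so a blank lying in it has its underside 4 mm above the bench; 8 mm of room on every side of the blank. Origin: centre of the tray's underside, below the centre of the recess; z up. Outside 128 x 84 mm, large oblong recess 116 x 72 mm (x, y).
- mat: Gritty dark grey rubber mat, 500 x 800 mm (x, y), 2 mm thick, fixed on the bench; no blank may touch it. Trays and stack board stand in it, their undersides at bench height like its own. Files up to 15 mm high lie between the places; a low disc, a handpiece and a case 50 mm high lie at its far edge; taller things stand outside. Origin: centre of its underside.
Things that resemble listed ones, but are neither listed nor needed, are in the scene too. What is shaped like the disc but blue or brown is not meant.

How it is judged:
By the outcome, as a careful person would: the job done as asked, in the order asked, and still so for the second after the job is handed in, with the robot touching nothing.
It also fails if it takes over 109 s, if anything falls off the work surface, if the arm or the gripper's body presses on something with over 40 N, if the wrist force passes 120 N, or if a joint passes its speed limit or range.

## Working session

There is one attempt and no reset: what is moved stays moved. The work goes in short steps, Python scripts to look and compute and a shell command to move; the robot and the scene stay as the last step left them, time stands still between calls to the robot, and variables do not carry over. Pictures are saved under pics/ and viewed, and the job is handed in when it is done.

```bash
mkdir -p pics; ls; python3 - <<'E'
from plant import arm, read_camera, camera_params
import cv2, numpy as np
s=arm.get_state()
for k,v in s.items(): print(k,np.round(v,4))
for n in ["scene","top","wrist"]:
    p,d=read_camera(n)
    np.savez(f"{n}0.npz",p=p,d=d)
    cv2.imwrite(f"pics/{n}0.png",p[:,:,::-1])
    c=camera_params(n); print(n,{k:np.round(v,3).tolist() for k,v in c.items()})
E
```

```text
pics
time_s 0.0
qpos [-1.3048  0.2593  1.5361  0.      1.348  -0.2029]
qvel [-0.0008  0.0008 -0.001  -0.0005 -0.0003 -0.0013]
effort [ 6.00000e-04 -4.37313e+01 -2.84004e+01  7.19000e-02  4.16000e-02
 -1.00000e-04]
tool_pos [ 0.2484 -0.4901  0.2178]
tcp_rot [-3.0539e+00 -7.2930e-01  1.0000e-04]
wrist_force [ 0.2509 -0.2209  0.0544]
torque [0.0504 0.0459 0.0248]
finger_gap 0.9996
scene {'fx': 379.643, 'fy': 379.643, 'cx': 281.928, 'cy': 201.464, 'dist': [0.017, 0.0, 0.0, 0.0, 0.0], 'R': [[-0.538, 0.843, 0.009], [0.474, 0.311, -0.824], [-0.697, -0.439, -0.567]], 't': [0.23, -0.16, 1.182]}
top {'fx': 481.214, 'fy': 481.214, 'cx': 284.881, 'cy': 212.644, 'dist': [-0.078, 0.0, 0.0, 0.0, 0.0], 'R': [[0.059, -0.998, -0.004], [-0.972, -0.056, -0.227], [0.226, 0.018, -0.974]], 't': [-0.015, 0.454, 1.042]}
wrist {'fx': 298.864, 'fy': 298.864, 'cx': 278.528, 'cy': 207.444, 'dist': [-0.047, 0.0, 0.0, 0.0, 0.0], 'R': [[0.453, -0.892, -0.002], [-0.861, -0.437, 0.26], [-0.233, -0.116, -0.966]], 't': [-0.548, -0.031, 0.389]}
```

View pics/scene0.png

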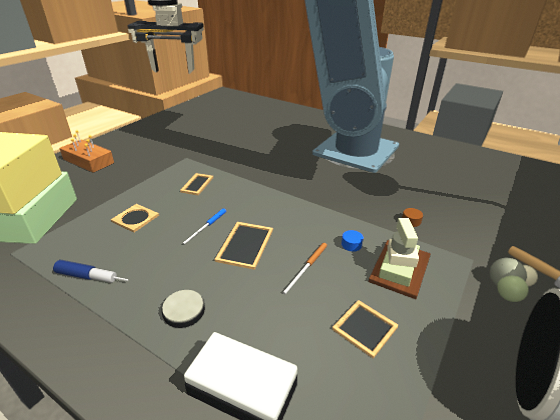

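View pics/top0.png

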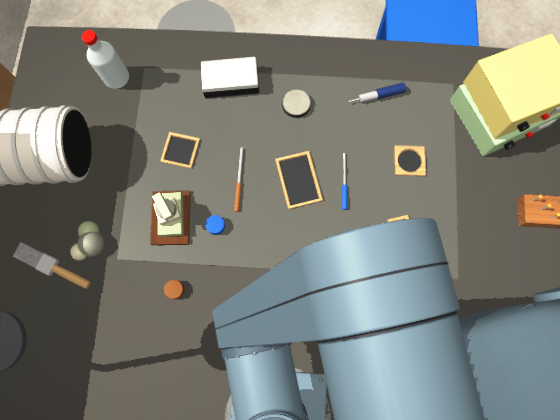

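View pics/wrist0.png

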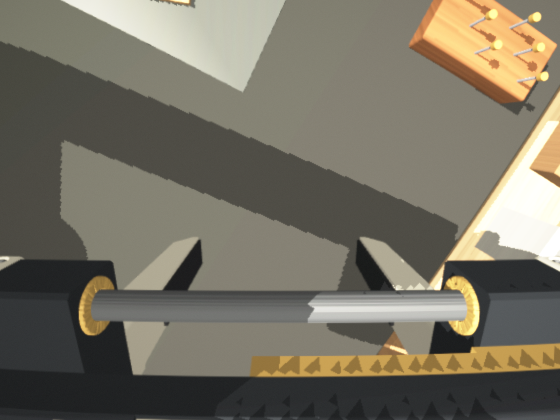

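Scene picture: stack at (402,255) and trays at (197,183) bar, (135,216) disc, (244,244) oblong, (366,327) square. Disc look-alikes are the blue disc (352,241), the brown disc (412,216) and the low grey disc (183,307). The disc I want is the grey one inside the stack, at top (167,210).

```bash
cat > h.py <<'E'
from plant import arm, read_camera, camera_params, spotter
import cv2, numpy as np
from scipy.spatial.transform import Rotation as Rn
def cp(n):
    c=camera_params(n); K=np.array([[c['fx'],0,c['cx']],[0,c['fy'],c['cy']],[0,0,1]],float)
    return K,np.array(c['dist'],float),np.array(c['R'],float),np.array(c['t'],float)
def w_from_depth(uv,d,c):
    K,D,R,t=c
    n=cv2.undistortPoints(np.array(uv,float).reshape(-1,1,2),K,D).reshape(-1,2)
    X=np.c_[n*d[:,None],d]
    return (X-t)@R
def w_plane(uv,z,c):
    K,D,R,t=c
    n=cv2.undistortPoints(np.array(uv,float).reshape(-1,1,2),K,D).reshape(-1,2)
    r=np.c_[n,np.ones(len(n))]@R; o=-R.T@t
    s=(z-o[2])/r[:,2]
    return o+r*s[:,None]
def proj(X,c):
    K,D,R,t=c
    return cv2.projectPoints(np.array(X,float).reshape(-1,3),cv2.Rodrigues(R)[0],t,K,D)[0].reshape(-1,2)
def cloud(d,c):
    v,u=np.mgrid[0:d.shape[0],0:d.shape[1]]
    W=w_from_depth(np.c_[u.ravel(),v.ravel()],d.ravel().astype(float),c)
    W[d.ravel()<=0]=np.nan
    return W.reshape(d.shape+(3,))
def crop(p,u,v,r,k,f):
    u,v=int(u),int(v)
    a=p[max(0,v-r):v+r,max(0,u-r):u+r,::-1]
    cv2.imwrite(f,cv2.resize(a,None,fx=k,fy=k,interpolation=cv2.INTER_CUBIC))
E
python3 - <<'E'
from h import *
for n in ["scene","top"]:
    p,d=read_camera(n); c=cp(n); W=cloud(d,c)
    np.savez(n+"1.npz",p=p,d=d,W=W)
    for l in ["bar","disc","square","oblong","bar_tray","disc_tray","square_tray","oblong_tray","mat"]:
        for r in spotter.trace(n,l)[:3]:
            if r['score']<.3: continue
            m=r['mask']; w=W[m]; w=w[~np.isnan(w[:,0])]
            out=""
            if len(w):
                v,u=np.nonzero(m)
                out=f"n={m.sum()} z5-95 {np.round(np.percentile(w[:,2],[5,50,95]),3)}"
                if 'tray' in l:
                    q=w_plane(np.c_[u,v],.009,c)[:,:2].astype(np.float32)
                    b=cv2.minAreaRect(q); out+=f" rect {np.round(b[0],4)} {np.round(b[1],4)} {b[2]:.1f}"
                else: out+=f" med {np.round(np.median(w,0),4)}"
            print(n,l,round(r['score'],2),np.round(r['at']),out)
crop(np.load("top1.npz")['p'],171,215,50,6,"pics/c1.png")
crop(np.load("scene1.npz")['p'],402,258,60,6,"pics/c2.png")
E
```

```text
scene bar 0.65 [403. 234.] n=451 z5-95 [0.086 0.106 0.108] med [0.4506 0.2815 0.1055]
scene disc 0.97 [351. 240.] n=400 z5-95 [0.004 0.024 0.027] med [0.4324 0.1753 0.0243]
scene disc 0.77 [399. 248.] n=273 z5-95 [0.061 0.074 0.084] med [0.458  0.273  0.0741]
scene disc 0.69 [415. 214.] n=245 z5-95 [0.007 0.023 0.025] med [0.2767 0.2583 0.0228]
scene square 0.85 [401. 255.] n=431 z5-95 [0.038 0.053 0.06 ] med [0.4613 0.2866 0.0527]
scene oblong 0.88 [396. 271.] n=571 z5-95 [0.017 0.034 0.037] med [0.4851 0.2843 0.0343]
scene bar_tray 0.71 [194. 183.] n=438 z5-95 [0.002 0.006 0.01 ] rect [ 0.4315 -0.2653] [0.1047 0.0576] 16.0
scene disc_tray 0.82 [136. 216.] n=688 z5-95 [0.003 0.007 0.01 ] rect [ 0.6136 -0.2829] [0.0761 0.0805] 0.8
scene oblong_tray 0.59 [245. 246.] n=1652 z5-95 [0.003 0.005 0.009] rect [ 0.5508 -0.0151] [0.1339 0.0842] 17.6
scene mat 0.67 [272. 286.] n=58148 z5-95 [0.    0.002 0.003] med [0.644  0.0729 0.0018]
top bar 0.85 [162. 203.] n=306 z5-95 [0.089 0.108 0.111] med [0.4401 0.2763 0.108 ]
top disc 0.82 [214. 224.] n=277 z5-95 [0.011 0.026 0.03 ] med [0.4215 0.1714 0.0262]
top disc 0.64 [172. 288.] n=336 z5-95 [0.009 0.024 0.028] med [0.2673 0.2531 0.024 ]
top square 0.71 [173. 215.] n=176 z5-95 [0.042 0.059 0.064] med [0.4264 0.2675 0.0588]
top oblong 0.57 [172. 225.] n=573 z5-95 [0.019 0.036 0.04 ] med [0.4132 0.2671 0.0359]
top bar_tray 0.55 [396. 218.] n=55 z5-95 [0.006 0.01  0.013] rect [ 0.465  -0.2564] [0.0081 0.0445] 17.3
top disc_tray 0.68 [412. 160.] n=841 z5-95 [0.003 0.008 0.012] rect [ 0.6127 -0.2824] [0.0742 0.0732] 89.3
top square_tray 0.9 [181. 152.] n=1009 z5-95 [0.002 0.006 0.011] rect [0.6063 0.2802] [0.0858 0.0801] 80.3
top oblong_tray 0.58 [300. 181.] n=1835 z5-95 [0.002 0.006 0.011] rect [ 0.5492 -0.0136] [0.1316 0.0859] 17.7
top mat 0.9 [276. 164.] n=47569 z5-95 [-0.001  0.003  0.006] med [0.5908 0.0348 0.0028]
```

View pics/c1.png

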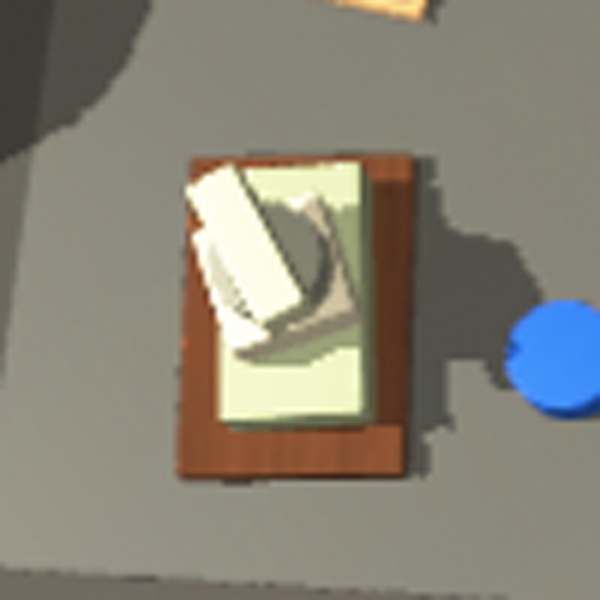

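View pics/c2.png

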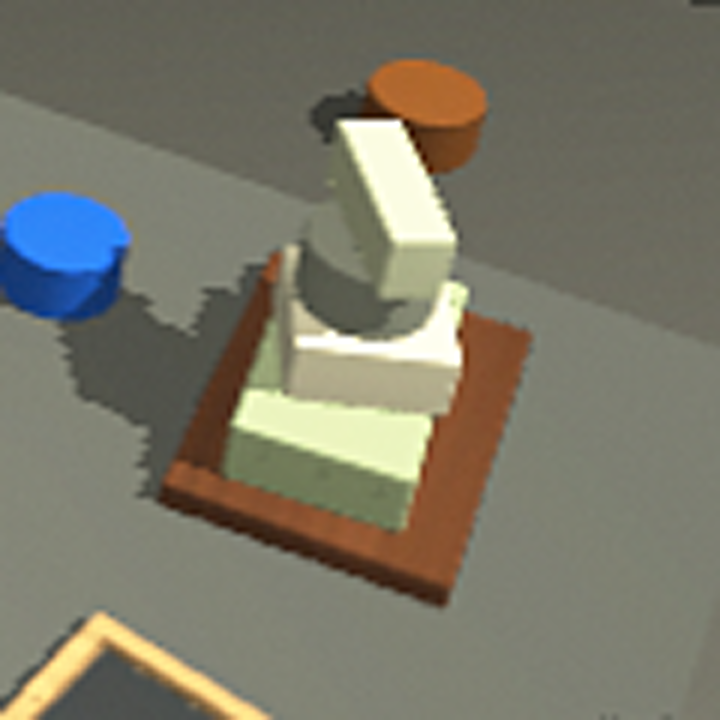

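The top crop shows the bar across the grey disc at crop (245,245), with the cream square and green oblong under it. The blue disc is separate. The chosen stack heights (108/84/60/36 mm) match the description. Next is a helper to work out the rows.

```bash
cat > go.py <<'E'
# usage: go.py x y z yawdeg(of tool x axis) -> prints turn then shift in tool axes (cm) 
import sys,math
from h import *
s=arm.get_state(); R=Rn.from_rotvec(s['tcp_rot']).as_matrix(); p=np.array(s['tool_pos'])
yaw=math.atan2(R[1,0],R[0,0])
print("t",round(s['time_s'],2),"pos",np.round(p,4),"yaw",round(math.degrees(yaw),2),"tilt",np.round(R[:,2],4),"F",np.round(s['wrist_force'],1),"gap",round(s['finger_gap'],3),"q",np.round(s['qpos'],2))
if len(sys.argv)>1:
    x,y,z,ty=map(float,sys.argv[1:5]); ty=math.radians(ty)
    dy=(ty-yaw+math.pi)%(2*math.pi)-math.pi
    if len(sys.argv)<6: dy=(dy+math.pi/2)%math.pi-math.pi/2   # half-turn symmetric
    turn=-dy  # tool z points down
    R2=R@Rn.from_rotvec([0,0,turn]).as_matrix()
    l=R2.T@(np.array([x,y,z])-p)*100
    n=math.ceil(max(np.linalg.norm(l[:2])/3.8,abs(l[2])/3.8)); m=math.ceil(abs(turn)/.12)
    print("turn",round(turn,4),"rows",m,"each",round(turn/max(m,1),4)," q6 would go by about +-",round(turn,2))
    print("shift cm",np.round(l,2),"rows",n,"each",np.round(l/max(n,1),3))
E
python3 go.py 0.34 -0.30 0.30 0; python3 - <<'E'
from h import *
s=arm.get_state(); R=Rn.from_rotvec(s['tcp_rot']).as_matrix(); p=np.array(s['tool_pos'])
K,D,Rc,t=cp("wrist"); o=-Rc.T@t
print("cam in tool",np.round(R.T@(o-p),4)); print("cam axes in tool\n",np.round(R.T@Rc.T,3))
E
```

```text
t 1.15 pos [ 0.2485 -0.4907  0.2186] yaw 26.86 tilt [-0.  0. -1.] F [ 0.1  0.1 -0.8] gap 0.999 q [-1.3   0.26  1.53 -0.    1.35 -0.2 ]
turn 0.4688 rows 4 each 0.1172  q6 would go by about +- 0.47
shift cm [  9.15 -19.07  -8.13] rows 6 each [ 1.525 -3.178 -1.356]
cam in tool [ 0.0715 -0.0011 -0.1649]
cam axes in tool
 [[ 0.001 -0.966 -0.26 ]
 [ 1.     0.001 -0.   ]
 [ 0.    -0.26   0.966]]
```

```bash
python3 go.py 0.42 -0.28 0.28 0
```

```text
t 1.15 pos [ 0.2485 -0.4907  0.2186] yaw 26.86 tilt [-0.  0. -1.] F [ 0.1  0.1 -0.8] gap 0.999 q [-1.3   0.26  1.53 -0.    1.35 -0.2 ]
turn 0.4688 rows 4 each 0.1172  q6 would go by about +- 0.47
shift cm [ 17.15 -21.07  -6.14] rows 8 each [ 2.144 -2.633 -0.767]
```

```bash
python3 -m handwheel '{"linear":[[0,0,-0.8],[0,0,-0.8],[0,0,-0.8],[0,0,-0.8]],"turn":[0.1172,0.1172,0.1172,0.1172]}'
python3 -m handwheel '{"linear":[[2.14,-2.63,-0.4],[2.14,-2.63,-0.4],[2.14,-2.63,-0.4],[2.14,-2.63,-0.4],[2.14,-2.63,-0.4],[2.14,-2.63,-0.4],[2.14,-2.63,-0.3],[2.14,-2.63,-0.3],[0,0,0],[0,0,0]],"turn":[0,0,0,0,0,0,0,0,0,0]}'
cat > look.py <<'E'
import sys
from h import *
tag=sys.argv[1]; labels=sys.argv[2:]
c=cp("wrist"); p,d=read_camera("wrist"); W=cloud(d,c)
np.savez(f"w_{tag}.npz",p=p,d=d,W=W,R=c[2],t=c[3]); cv2.imwrite(f"pics/w_{tag}.png",p[:,:,::-1])
for l in labels:
    for r in spotter.trace("wrist",l)[:3]:
        if r['score']<.3: continue
        m=r['mask']; w=W[m]; w=w[~np.isnan(w[:,0])]; v,u=np.nonzero(m)
        out=f"n={m.sum()} z {np.round(np.percentile(w[:,2],[5,50,95]),4)}"
        zt=.009 if 'tray' in l else np.median(w[:,2])
        q=w_plane(np.c_[u,v],zt,c)[:,:2].astype(np.float32)
        b=cv2.minAreaRect(q); out+=f" rect {np.round(b[0],4)} {np.round(b[1],4)} {b[2]:.2f}"
        print(l,round(r['score'],2),np.round(r['at']),out)
E
python3 go.py; python3 look.py a bar_tray disc_tray oblong_tray
```

```text
time_s: 1.48
tool_pos: [0.2485, -0.4906, 0.251]
tcp_rot: [-3.141, 0.009, 0.0]
wrist_force: [-0.5, -0.5, 0.6]
finger_gap: 1.005
time_s: 2.32
tool_pos: [0.4206, -0.279, 0.281]
tcp_rot: [3.141, 0.006, 0.001]
wrist_force: [0.6, -0.2, 0.5]
finger_gap: 1.0
t 2.32 pos [ 0.4206 -0.279   0.281 ] yaw 0.22 tilt [ 3.e-04 -6.e-04 -1.e+00] F [ 0.6 -0.2  0.5] gap 1.0 q [-0.81  0.14  1.53 -0.    1.47  0.76]
bar_tray 0.64 [271. 174.] n=2046 z [0.0022 0.0041 0.0087] rect [ 0.4243 -0.2669] [0.0901 0.0503] 16.96
disc_tray 0.73 [282.  36.] n=3310 z [0.002  0.0048 0.009 ] rect [ 0.6102 -0.2834] [0.0742 0.0743] 1.76
oblong_tray 0.87 [93. 86.] n=5824 z [0.0017 0.0036 0.0084] rect [ 0.5457 -0.0169] [0.131  0.0893] 17.97
```

View pics/w_a.png

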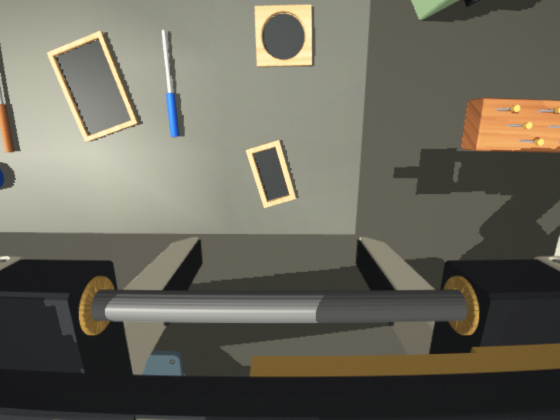

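Wrist picture: bar tray at (271,174), disc tray at (283,36), oblong tray at (93,86). Their sizes agree. Moving over to the stack.

```bash
python3 -m handwheel '{"linear":[[0,-3.7,0],[0,-3.7,0],[0,-3.7,0],[0,-3.7,0],[0,-3.7,0],[0,-3.7,0],[0,-3.7,0],[0,-3.7,0]],"turn":[0,0,0,0,0,0,0,0]}'
python3 -m handwheel '{"linear":[[0,-3.7,0],[0,-3.7,0],[0,-3.7,0],[0,-3.7,0],[0,-3.7,0],[0,-3.7,0],[0,-3.0,0],[0,0,0],[0,0,0]],"turn":[0,0,0,0,0,0,0,0,0]}'
python3 go.py; python3 look.py b bar disc square oblong square_tray oblong_tray
```

```text
time_s: 3.18
tool_pos: [0.4194, 0.0161, 0.2807]
tcp_rot: [3.141, -0.005, 0.001]
wrist_force: [1.1, -0.1, -0.7]
finger_gap: 1.0
time_s: 3.93
tool_pos: [0.4199, 0.2677, 0.2801]
tcp_rot: [3.141, 0.002, -0.001]
wrist_force: [0.7, -0.3, 0.3]
finger_gap: 1.001
t 3.93 pos [0.4199 0.2677 0.2801] yaw 0.07 tilt [-9.e-04 -8.e-04 -1.e+00] F [ 0.7 -0.3  0.3] gap 1.001 q [ 0.34  0.13  1.55 -0.    1.47  1.91]
bar 0.78 [272. 170.] n=925 z [0.1045 0.1067 0.108 ] rect [0.4404 0.2788] [0.0592 0.0208] 32.99
bar 0.74 [272.  39.] n=3658 z [0.0018 0.0037 0.0085] rect [0.6061 0.2793] [0.0789 0.08  ] 80.92
bar 0.46 [479.  88.] n=5589 z [0.0018 0.0035 0.0083] rect [ 0.5469 -0.0164] [0.13   0.0893] 17.29
disc 0.8 [290. 274.] n=684 z [0.0068 0.0227 0.0243] rect [0.2714 0.2557] [0.0502 0.0422] 1.29
disc 0.76 [277. 166.] n=387 z [0.0756 0.0827 0.084 ] rect [0.4438 0.2795] [0.0371 0.0436] 21.19
disc 0.69 [345. 175.] n=791 z [0.015  0.0246 0.0261] rect [0.4239 0.175 ] [0.0458 0.0424] 47.18
square 0.88 [267. 150.] n=387 z [0.0471 0.0585 0.0602] rect [0.4414 0.2812] [0.0506 0.0509] 24.41
oblong 0.89 [266. 147.] n=1288 z [0.0333 0.0348 0.0363] rect [0.4393 0.2799] [0.1003 0.0562] 7.24
square_tray 0.95 [273.  40.] n=3799 z [0.0017 0.0036 0.0085] rect [0.6043 0.2792] [0.0801 0.0811] 80.92
oblong_tray 0.85 [478.  88.] n=5665 z [0.0018 0.0035 0.0083] rect [ 0.5462 -0.0124] [0.1287 0.0886] 17.50
```

View pics/w_b.png

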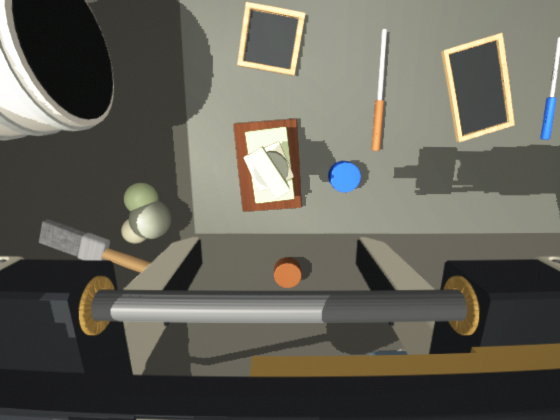

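Wrist picture: bar on top of the stack at (268,170), 59 x 21 mm at 33 deg. Square tray at (272,40); the white can at upper left is tall, so I check clearance to it before reaching in.

```bash
python3 - <<'E'
import numpy as np
W=np.load("w_b.npz")['W'].reshape(-1,3); W=W[~np.isnan(W[:,0])]
for lo,hi in((.03,.1),(.1,.4)):
    a=W[(W[:,2]>lo)&(W[:,2]<hi)&(W[:,0]>.2)]
    b=a[a[:,1]>.33]
    print("left obj",lo,len(b),b.min(0).round(3),b.max(0).round(3))
T=np.load("top1.npz")['W'].reshape(-1,3); T=T[~np.isnan(T[:,0])]
for lo,hi in((.03,.1),(.1,.5)):
    a=T[(T[:,2]>lo)&(T[:,2]<hi)]
    b=a[(a[:,1]>.33)]; print("top left",b.min(0).round(3),b.max(0).round(3))
    b=a[(a[:,1]<-.3)&(a[:,0]>.5)]; print("top right",b.min(0).round(3),b.max(0).round(3))
    b=a[(abs(a[:,1])<.3)&(a[:,0]>.65)]; print("far",len(b), b.min(0).round(3) if len(b) else '',b.max(0).round(3) if len(b) else '')
E
python3 go.py 0.4404 0.2788 0.15 33
```

```text
left obj 0.03 5873 [0.325 0.431 0.03 ] [0.645 0.6   0.1  ]
left obj 0.1 12558 [0.427 0.33  0.1  ] [0.624 0.593 0.389]
top left [0.324 0.431 0.03 ] [0.823 0.684 0.1  ]
top right [ 0.5   -0.648  0.03 ] [ 0.793 -0.387  0.1  ]
far 1773 [ 0.751 -0.266  0.03 ] [0.848 0.243 0.057]
top left [0.478 0.435 0.1  ] [0.829 0.676 0.193]
top right [ 0.649 -0.604  0.1  ] [ 0.879 -0.393  0.187]
far 0  
t 4.28 pos [0.4201 0.2666 0.2808] yaw -0.12 tilt [ 3.e-04 -1.e-04 -1.e+00] F [-0.3 -0.1 -0.7] gap 1.004 q [ 0.34  0.13  1.55 -0.    1.47  1.91]
turn -0.5781 rows 5 each -0.1156  q6 would go by about +- -0.58
shift cm [ 2.37  0.08 13.08] rows 4 each [0.592 0.019 3.271]
```

```bash
python3 -m handwheel '{"linear":[[0,0,1],[0,0,1],[0,0,1],[0,0,1],[0,0,1]],"turn":[-0.1156,-0.1156,-0.1156,-0.1156,-0.1156]}'
python3 -m handwheel '{"linear":[[0.8,0.03,2.5],[0.8,0.03,2.5],[0.77,0.02,2.5],[0,0,0],[0,0,0]],"turn":[0,0,0,0,0]}'
python3 go.py 0.4404 0.2788 0.0915 33; python3 look.py c bar disc
```

```text
time_s: 4.7
tool_pos: [0.4199, 0.2671, 0.2304]
tcp_rot: [3.009, 0.902, 0.001]
wrist_force: [0.1, 0.5, -0.5]
finger_gap: 0.999
time_s: 5.12
tool_pos: [0.4393, 0.2792, 0.1549]
tcp_rot: [3.011, 0.894, -0.005]
wrist_force: [0.3, 0.7, -0.2]
finger_gap: 0.999
t 5.12 pos [0.4393 0.2792 0.1549] yaw 33.07 tilt [-0.0031 -0.0012 -1.    ] F [ 0.3  0.7 -0.2] gap 0.999 q [ 0.35  0.26  1.7  -0.    1.19  1.35]
turn 0.0013 rows 1 each 0.0013  q6 would go by about +- 0.0
shift cm [0.09 0.1  6.34] rows 2 each [0.043 0.048 3.17 ]
bar 0.7 [279. 216.] n=2062 z [0.1043 0.1067 0.1078] rect [0.4416 0.2809] [0.0623 0.0196] 33.87
disc 0.83 [296. 212.] n=907 z [0.0648 0.0827 0.0841] rect [0.4433 0.2802] [0.0404 0.0423] 31.98
disc 0.78 [347. 258.] n=982 z [0.0072 0.0246 0.0259] rect [0.42   0.1828] [0.0519 0.0306] 44.81
disc 0.6 [222. 333.] n=627 z [0.0217 0.0229 0.024 ] rect [0.2637 0.251 ] [0.0277 0.0442] 36.20
```

View pics/w_c.png

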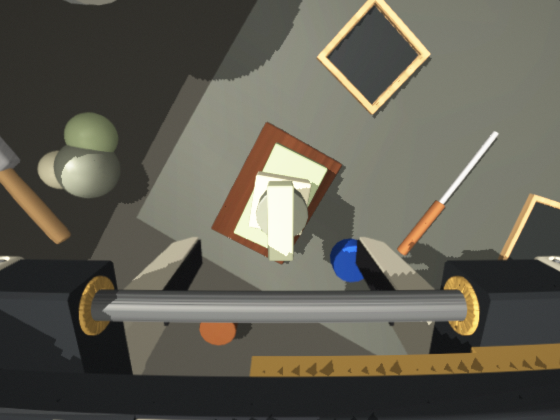

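Wrist picture: the bar is upright at column 280, rows 182–260, centred between the fingers. Descending and closing.

```bash
python3 -m handwheel '{"linear":[[0.19,0.03,2.2],[0,0,2.1],[0,0,1.4],[0,0,0.6],[0,0,0]],"turn":[0.012,0,0,0,0]}'
python3 -m handwheel '{"linear":[[0,0,0],[0,0,0],[0,0,0],[0,0,0],[0,0,0],[0,0,0],[0,0,0],[0,0,0]],"turn":[0,0,0,0,0,0,0,0]}' 0 25
python3 go.py
```

```text
time_s: 5.68
tool_pos: [0.4415, 0.2806, 0.0927]
tcp_rot: [3.017, 0.877, -0.001]
wrist_force: [-1.0, 0.1, -0.4]
finger_gap: 0.997
time_s: 6.35
tool_pos: [0.4418, 0.2808, 0.0927]
tcp_rot: [-3.017, -0.877, -0.0]
wrist_force: [0.1, 0.3, -0.2]
finger_gap: 0.477
t 6.35 pos [0.4418 0.2808 0.0927] yaw 32.43 tilt [-0.  0. -1.] F [ 0.1  0.3 -0.2] gap 0.477 q [0.35 0.33 1.77 0.   1.04 1.36]
```

```bash
python3 -m handwheel '{"linear":[[0,0,0],[0,0,0],[0,0,0],[0,0,0],[0,0,0],[0,0,0]],"turn":[0,0,0,0,0,0]}' 
python3 go.py
```

```text
time_s: 6.85
tool_pos: [0.4418, 0.2808, 0.0926]
tcp_rot: [3.017, 0.877, -0.0]
wrist_force: [-0.3, -1.0, -0.0]
finger_gap: 0.21
t 6.85 pos [0.4418 0.2808 0.0926] yaw 32.43 tilt [-1.e-04 -1.e-04 -1.e+00] F [-0.3 -1.  -0. ] gap 0.21 q [ 0.35  0.33  1.77 -0.    1.04  1.36]
```

```bash
python3 -m handwheel '{"linear":[[0,0,-0.5],[0,0,-1.5],[0,0,-2.5],[0,0,-3],[0,0,-2.5],[0,0,0]],"turn":[0,0,0,0,0,0]}' 
python3 go.py .4243 -.2669 0.19 17
```

```text
time_s: 7.35
tool_pos: [0.4446, 0.282, 0.1984]
tcp_rot: [-3.016, -0.877, -0.015]
wrist_force: [0.5, 0.6, -0.5]
finger_gap: 0.21
t 7.35 pos [0.4446 0.282  0.1984] yaw 32.44 tilt [ 0.0091  0.0035 -1.    ] F [ 0.5  0.6 -0.5] gap 0.21 q [0.35 0.23 1.63 0.   1.28 1.36]
turn 0.2695 rows 3 each 0.0898  q6 would go by about +- 0.27
shift cm [-18.    51.9    0.63] rows 15 each [-1.2    3.46   0.042]
```

```bash
python3 -m handwheel '{"linear":[[0,0,0],[0,0,0],[0,0,0],[-1.2,3.46,0],[-1.2,3.46,0],[-1.2,3.46,0],[-1.2,3.46,0],[-1.2,3.46,0],[-1.2,3.46,0],[-1.2,3.46,0]],"turn":[0.09,0.09,0.09,0,0,0,0,0,0,0]}' 
python3 -m handwheel '{"linear":[[-1.2,3.46,0],[-1.2,3.46,0],[-1.2,3.46,0],[-1.2,3.46,0],[-1.2,3.46,0],[-1.2,3.46,0],[-1.2,3.46,0.4],[-1.0,3.3,0.6],[0,0,0],[0,0,0]],"turn":[0,0,0,0,0,0,0,0,0,0]}' 
python3 go.py .4243 -.2669 0.08 17; python3 look.py d bar_tray bar
```

```text
time_s: 8.18
tool_pos: [0.4312, 0.0232, 0.1923]
tcp_rot: [-3.107, -0.464, 0.001]
wrist_force: [0.4, 0.5, -1.4]
finger_gap: 0.213
time_s: 9.02
tool_pos: [0.4216, -0.2672, 0.1815]
tcp_rot: [-3.106, -0.458, 0.002]
wrist_force: [-0.5, 0.2, -0.5]
finger_gap: 0.213
t 9.02 pos [ 0.4216 -0.2672  0.1815] yaw 16.77 tilt [-0.0015  0.0016 -1.    ] F [-0.5  0.2 -0.5] gap 0.213 q [-0.79  0.2   1.71  0.    1.24  0.49]
turn -0.0041 rows 1 each -0.0041  q6 would go by about +- -0.0
shift cm [ 0.27  0.07 10.15] rows 3 each [0.091 0.022 3.385]
bar_tray 0.95 [281. 176.] n=2503 z [0.0022 0.004  0.0086] rect [ 0.4247 -0.2668] [0.089  0.0498] 16.83
bar 0.91 [280. 246.] n=3130 z [0.1853 0.1956 0.1968] rect [ 0.4287 -0.264 ] [0.0509 0.0198] 16.90
```

View pics/w_d.png

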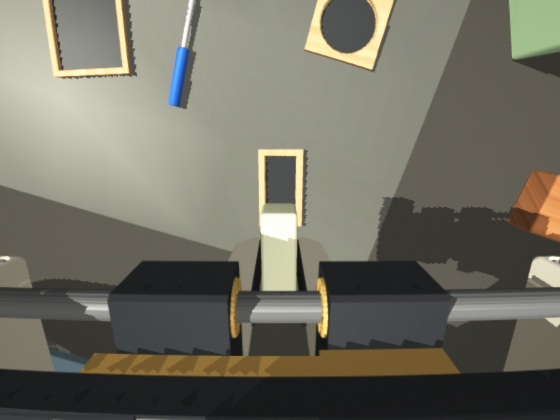

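```bash
python3 - <<'E'
from h import *
z=np.load("w_d.npz"); W=z['W']; c=cp("wrist"); c=(c[0],c[1],z['R'],z['t'])
s=arm.get_state(); R=Rn.from_rotvec(s['tcp_rot']).as_matrix(); p=np.array(s['tool_pos'])
for v in range(200,262,4): print(v,((W[v,280]-p)@R).round(4), W[v,280].round(4))
E
```

```text
200 [-0.0135  0.0027  0.179 ] [ 0.41   -0.2711  0.0034]
204 [0.0264 0.0021 0.0056] [ 0.4481 -0.259   0.1769]
208 [ 0.0266  0.0021 -0.004 ] [ 0.4483 -0.259   0.1865]
212 [ 0.0264  0.002  -0.0112] [ 0.448  -0.259   0.1936]
216 [ 0.0245  0.002  -0.0123] [ 0.4462 -0.2596  0.1947]
220 [ 0.0226  0.002  -0.0133] [ 0.4444 -0.2601  0.1957]
224 [ 0.0205  0.002  -0.0137] [ 0.4424 -0.2607  0.1962]
228 [ 0.018   0.002  -0.0128] [ 0.44   -0.2615  0.1953]
232 [ 0.0161  0.002  -0.0139] [ 0.4382 -0.262   0.1964]
236 [ 0.0137  0.002  -0.0136] [ 0.4359 -0.2627  0.196 ]
240 [ 0.0114  0.002  -0.0135] [ 0.4337 -0.2634  0.1959]
244 [ 0.0092  0.002  -0.0138] [ 0.4316 -0.264   0.1962]
248 [ 0.0068  0.002  -0.0135] [ 0.4293 -0.2647  0.196 ]
252 [ 0.0046  0.002  -0.0139] [ 0.4272 -0.2653  0.1963]
256 [ 0.0019  0.002  -0.0131] [ 0.4246 -0.2661  0.1955]
260 [-0.0004  0.002  -0.0133] [ 0.4224 -0.2668  0.1958]
```

```bash
python3 -m handwheel '{"linear":[[0.5,0.06,2],[0,0,3],[0,0,3],[0,0,3],[0,0,2],[0,0,1],[0,0,0]],"turn":[-0.002,0,0,0,0,0,0]}' 
python3 go.py .4243 -.2669 0.0126 17; python3 look.py e bar_tray bar
```

```text
time_s: 9.75
tool_pos: [0.4265, -0.2628, 0.041]
tcp_rot: [-3.103, -0.469, 0.004]
wrist_force: [-0.5, 0.1, -0.8]
finger_gap: 0.212
t 9.75 pos [ 0.4265 -0.2628  0.041 ] yaw 17.17 tilt [-0.003  0.003 -1.   ] F [-0.5  0.1 -0.8] gap 0.212 q [-0.78  0.37  1.87  0.    0.9   0.5 ]
turn 0.003 rows 1 each 0.003  q6 would go by about +- 0.0
shift cm [-0.32  0.34  2.84] rows 1 each [-0.322  0.339  2.838]
bar_tray 0.68 [295. 194.] n=3588 z [0.0024 0.0068 0.0087] rect [ 0.4263 -0.2665] [0.0877 0.0503] 17.34
bar 0.66 [279. 242.] n=3205 z [0.0418 0.055  0.0562] rect [ 0.4334 -0.2596] [0.0521 0.0204] 16.65
```

View pics/w_e.png

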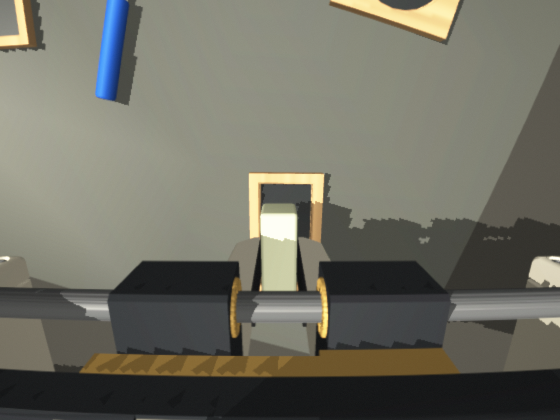

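```bash
python3 -m handwheel '{"linear":[[0,0,0],[0,0,0]],"turn":[0,0]}' >/dev/null
python3 go.py .4243 -.2669 0.0126 17; python3 look.py f bar_tray bar;python3 go.py;  python3 - <<'E'
from h import *
z=np.load("w_f.npz"); W=z['W']
s=arm.get_state(); R=Rn.from_rotvec(s['tcp_rot']).as_matrix(); p=np.array(s['tool_pos'])
T=(W-p)@R
for v in (200,204,208,212,240): print(v,T[v,279].round(4), W[v,279].round(4))
for v in (190,210,230):
  print(v,[ (u,round(W[v,u,2]*1000,1),round(T[v,u,1]*1000,1)) for u in range(244,330,3)])
E
```

```text
t 10.07 pos [ 0.4282 -0.2658  0.0441] yaw 17.09 tilt [ 0.002 -0.002 -1.   ] F [ 0.4 -0.1  0.5] gap 0.212 q [-0.78  0.37  1.87  0.    0.91  0.5 ]
turn 0.0015 rows 1 each 0.0015  q6 would go by about +- 0.0
shift cm [-0.41 -0.02  3.15] rows 1 each [-0.414 -0.017  3.147]
bar_tray 0.72 [282. 196.] n=3418 z [0.0024 0.0069 0.0087] rect [ 0.4454 -0.2604] [0.0474 0.0503] 16.75
bar_tray 0.32 [400.  12.] n=3395 z [0.0023 0.0073 0.0088] rect [ 0.5753 -0.2875] [0.025  0.0775] 18.57
bar 0.88 [281. 243.] n=3189 z [0.0461 0.0582 0.0593] rect [ 0.4353 -0.2627] [0.0509 0.0202] 17.23
t 10.22 pos [ 0.4277 -0.2655  0.0434] yaw 17.07 tilt [ 0.0011 -0.001  -1.    ] F [ 0.1  0.3 -0.8] gap 0.215 q [-0.78  0.37  1.87 -0.    0.9   0.5 ]
200 [ 0.0216 -0.0002  0.0408] [ 0.4484 -0.259   0.0027]
204 [ 0.028  -0.0003  0.0044] [ 0.4544 -0.257   0.0391]
208 [ 0.0281 -0.0004 -0.0049] [ 0.4545 -0.2569  0.0484]
212 [ 0.0281 -0.0004 -0.0129] [ 0.4544 -0.2569  0.0563]
240 [ 0.0133 -0.0004 -0.0156] [ 0.4403 -0.2613  0.059 ]
190 [(244, np.float64(8.2), np.float64(-24.3)), (247, np.float64(8.3), np.float64(-22.2)), (250, np
[... 2898 characters left out ...]
t64(58.4), np.float64(0.2)), (283, np.float64(59.4), np.float64(1.7)), (286, np.float64(58.0), np.float64(3.4)), (289, np.float64(57.9), np.float64(5.0)), (292, np.float64(59.4), np.float64(6.5)), (295, np.float64(58.5), np.float64(8.2)), (298, np.float64(2.6), np.float64(13.7)), (301, np.float64(3.3), np.float64(15.8)), (304, np.float64(3.6), np.float64(18.0)), (307, np.float64(6.9), np.float64(19.8)), (310, np.float64(nan), np.float64(nan)), (313, np.float64(8.6), np.float64(23.9)), (316, np.float64(-0.2), np.float64(27.2)), (319, np.float64(1.5), np.float64(29.2)), (322, np.float64(1.4), np.float64(31.4)), (325, np.float64(0.8), np.float64(33.7)), (328, np.float64(0.7), np.float64(36.0))]
```

```bash
python3 -m handwheel '{"linear":[[0,0,0],[0,0,0],[0,0,0]],"turn":[0,0,0]}' >/dev/null
python3 go.py;python3 look.py g; python3 go.py;  python3 - <<'E'
from h import *
z=np.load("w_g.npz"); W=z['W']
s=arm.get_state(); R=Rn.from_rotvec(s['tcp_rot']).as_matrix(); p=np.array(s['tool_pos'])
T=(W-p)@R
for v in list(range(168,192,2))+[200,204,208,212,240]: print(v,T[v,279].round(4), W[v,279,2].round(4))
E
```

```text
t 10.47 pos [ 0.4274 -0.2652  0.0427] yaw 17.07 tilt [ 0. -0. -1.] F [-0.6 -0.1 -1. ] gap 0.218 q [-0.78  0.37  1.87  0.    0.9   0.5 ]
t 10.52 pos [ 0.4274 -0.2652  0.0427] yaw 17.07 tilt [-0. -0. -1.] F [-0.6 -0.2 -1.2] gap 0.212 q [-0.78  0.37  1.87 -0.    0.9   0.5 ]
168 [ 0.0439 -0.0007  0.042 ] 0.0007
170 [ 0.0425 -0.0007  0.0419] 0.0007
172 [ 0.0412 -0.0007  0.0415] 0.0012
174 [ 0.0408 -0.0008  0.0345] 0.0081
176 [ 0.0395 -0.0007  0.0343] 0.0083
178 [ 0.0381 -0.0007  0.0345] 0.0082
180 [ 0.0366 -0.0007  0.0352] 0.0074
182 [ 0.0353 -0.0007  0.0353] 0.0074
184 [ 0.033  -0.0007  0.0399] 0.0028
186 [ 0.0315 -0.0007  0.0404] 0.0023
188 [ 0.0303 -0.0007  0.0391] 0.0036
190 [ 0.0289 -0.0007  0.0391] 0.0036
200 [ 0.0218 -0.0007  0.0388] 0.0039
204 [ 0.0274 -0.0008  0.0057] 0.0369
208 [ 0.0276 -0.0008 -0.0039] 0.0466
212 [ 0.0274 -0.0008 -0.0114] 0.0541
240 [ 0.0125 -0.0008 -0.014 ] 0.0566
```

```bash
python3 -m handwheel '{"linear":[[-0.1,0.05,0.5],[0,0,0.7],[0,0,0.6],[0,0,0.4],[0,0,0.3],[0,0,0.2],[0,0,0],[0,0,0]],"turn":[0,0,0,0,0,0,0,0]}' 
python3 -m handwheel '{"linear":[[0,0,0.05],[0,0,0.05],[0,0,0.05],[0,0,0.05],[0,0,0],[0,0,0]],"turn":[0,0,0,0,0,0]}' ; python3 go.py
```

```text
time_s: 11.18
tool_pos: [0.4265, -0.2659, 0.0155]
tcp_rot: [-3.107, -0.466, 0.0]
wrist_force: [0.8, -1.1, -0.5]
finger_gap: 0.211
time_s: 11.68
tool_pos: [0.4266, -0.2659, 0.0137]
tcp_rot: [3.107, 0.466, 0.0]
wrist_force: [1.0, 0.1, -1.1]
finger_gap: 0.211
t 11.68 pos [ 0.4266 -0.2659  0.0137] yaw 17.07 tilt [ 0. -0. -1.] F [ 1.   0.1 -1.1] gap 0.211 q [-0.78  0.41  1.89  0.    0.84  0.49]
```

```bash
python3 -m handwheel '{"linear":[[0,0,0.04],[0,0,0.04],[0,0,0],[0,0,0]],"turn":[0,0,0,0]}' ; python3 go.py|head -1
python3 -m handwheel '{"linear":[[0,0,0.03],[0,0,0.03],[0,0,0],[0,0,0]],"turn":[0,0,0,0]}'; python3 go.py
```

```text
time_s: 12.02
tool_pos: [0.4265, -0.2659, 0.0128]
tcp_rot: [-3.107, -0.466, 0.0]
wrist_force: [-0.5, -0.5, -0.3]
finger_gap: 0.213
t 12.02 pos [ 0.4265 -0.2659  0.0128] yaw 17.07 tilt [-1.e-04  1.e-04 -1.e+00] F [-0.5 -0.5 -0.3] gap 0.213 q [-0.78  0.42  1.89 -0.    0.83  0.49]
time_s: 12.35
tool_pos: [0.4266, -0.2659, 0.0126]
tcp_rot: [3.107, 0.466, 0.0]
wrist_force: [-1.9, 1.9, 5.7]
finger_gap: 0.212
t 12.35 pos [ 0.4266 -0.2659  0.0126] yaw 17.08 tilt [ 2.e-04 -2.e-04 -1.e+00] F [-1.9  1.9  5.7] gap 0.212 q [-0.78  0.42  1.89  0.    0.83  0.49]
```

Contact felt (5.7 N) at the predicted height, so I release.

```bash
python3 -m handwheel '{"linear":[[0,0,0],[0,0,0],[0,0,0],[0,0,0],[0,0,0]],"turn":[0,0,0,0,0]}' 0.5
python3 -m handwheel '{"linear":[[0,0,-0.4],[0,0,-1],[0,0,-2],[0,0,-3],[0,0,-3.5],[0,0,-3.5],[0,0,-2.5],[0,0,0],[0,0,0],[0,0,0]],"turn":[0,0,0,0,0,0,0,0,0,0]}'  0.8
python3 go.py; python3 look.py h bar_tray bar;  python3 go.py .42 .27 .22 0
```

```text
time_s: 12.77
tool_pos: [0.4265, -0.2659, 0.0121]
tcp_rot: [-3.107, -0.466, 0.0]
wrist_force: [-0.6, -0.5, -0.4]
finger_gap: 0.493
time_s: 13.6
tool_pos: [0.4262, -0.2655, 0.1711]
tcp_rot: [-3.106, -0.466, 0.0]
wrist_force: [0.5, 0.3, -1.5]
finger_gap: 0.804
t 13.6 pos [ 0.4262 -0.2655  0.1711] yaw 17.08 tilt [-3.e-04  3.e-04 -1.e+00] F [ 0.5  0.3 -1.5] gap 0.804 q [-0.78  0.21  1.72 -0.    1.21  0.49]
bar_tray 0.7 [291. 188.] n=2495 z [0.0021 0.0069 0.0088] rect [ 0.4249 -0.2669] [0.092  0.0506] 17.73
bar 0.69 [281. 194.] n=1071 z [0.0247 0.0267 0.0279] rect [ 0.4257 -0.2649] [0.061  0.0196] 17.14
t 13.75 pos [ 0.4258 -0.2652  0.1698] yaw 17.07 tilt [-0.0022  0.0021 -1.    ] F [-0.2  1.6 -0.4] gap 0.799 q [-0.78  0.21  1.72 -0.    1.21  0.49]
turn 0.298 rows 3 each 0.0993  q6 would go by about +- 0.3
shift cm [ -0.59 -53.53  -4.9 ] rows 15 each [-0.039 -3.568 -0.327]
```

View pics/w_h.png

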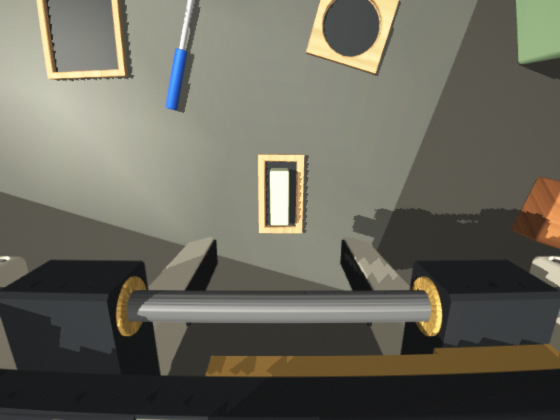

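Wrist picture: the bar lies in its recess at (280,197), tray at (281,194), parallel and near centre. Back to the stack for the disc.

```bash
python3 -m handwheel '{"linear":[[0,-1,-0.5],[0,-2,-0.5],[0,-2,-0.5],[0,-3.5,-0.5],[0,-3.6,-0.5],[0,-3.6,-0.5],[0,-3.6,-0.5],[0,-3.6,-0.5],[0,-3.6,0],[0,-3.6,0]],"turn":[0.1,0.1,0.098,0,0,0,0,0,0,0]}'  1
python3 -m handwheel '{"linear":[[0,-3.6,0],[0,-3.6,0],[0,-3.6,0],[0,-3.6,0],[0,-3.6,0],[0,-3.6,0],[0,-2.5,0],[0,-1,0],[0,0,0],[0,0,0]],"turn":[0,0,0,0,0,0,0,0,0,0]}'  
python3 -m handwheel '{"linear":[[0,0,0],[0,0,0],[0,0,0]],"turn":[0,0,0]}' 
python3 go.py; python3 look.py i disc square oblong square_tray; python3 go.py
```

```text
time_s: 14.58
tool_pos: [0.417, 0.0359, 0.2106]
tcp_rot: [-3.141, 0.001, 0.002]
wrist_force: [0.6, -0.3, 0.3]
finger_gap: 0.995
time_s: 15.42
tool_pos: [0.4172, 0.2846, 0.2102]
tcp_rot: [3.14, 0.002, -0.003]
wrist_force: [-0.1, -0.5, -0.1]
finger_gap: 0.997
time_s: 15.67
tool_pos: [0.418, 0.2839, 0.2113]
tcp_rot: [3.141, -0.003, -0.0]
wrist_force: [-0.8, -0.3, 0.2]
finger_gap: 1.004
t 15.67 pos [0.418  0.2839 0.2113] yaw -0.11 tilt [-0.e+00 -3.e-04 -1.e+00] F [-0.8 -0.3  0.2] gap 1.004 q [ 0.38  0.18  1.65 -0.    1.31  1.95]
disc 0.9 [301. 286.] n=365 z [0.0013 0.0167 0.024 ] rect [0.2862 0.2558] [0.0406 0.0225] 89.80
disc 0.63 [287. 176.] n=1499 z [0.0812 0.0828 0.0839] rect [0.4418 0.2784] [0.0414 0.0436] 62.92
square 0.79 [269. 157.] n=784 z [0.0349 0.0585 0.0603] rect [0.4417 0.2821] [0.0519 0.0517] 23.93
oblong 0.89 [280. 148.] n=1936 z [0.0334 0.0348 0.0361] rect [0.4395 0.2802] [0.1003 0.0558] 7.31
square_tray 0.74 [285.  30.] n=4153 z [0.0018 0.0035 0.0084] rect [0.598  0.2806] [0.0781 0.067 ] 81.12
t 15.92 pos [0.4179 0.2848 0.2114] yaw -0.04 tilt [ 3.e-04  0.e+00 -1.e+00] F [ 0.5  0.8 -0.3] gap 1.002 q [ 0.38  0.18  1.65 -0.    1.31  1.95]
```

View pics/w_i.png

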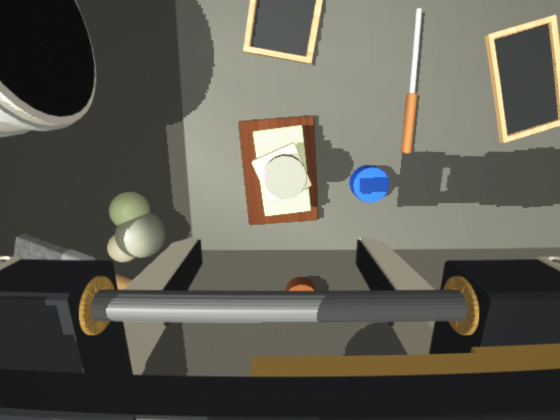

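Wrist picture: the stack's grey disc is at (285,176), clear on the square and oblong; the blue disc is at (370,183). I take the grey one.

```bash
python3 go.py .4422 .2788 .0675 0
python3 -m handwheel '{"linear":[[1,0.25,2],[1.4,0.3,3],[0,0,3],[0,0,3],[0,0,2],[0,0,1],[0,0,0.35],[0,0,0],[0,0,0]],"turn":[0,0,0,0,0,0,0,0,0]}'  0.85
python3 go.py .4422 .2788 .0675 0
```

```text
t 15.92 pos [0.4179 0.2848 0.2114] yaw -0.04 tilt [ 3.e-04  0.e+00 -1.e+00] F [ 0.5  0.8 -0.3] gap 1.002 q [ 0.38  0.18  1.65 -0.    1.31  1.95]
turn -0.0007 rows 1 each -0.0007  q6 would go by about +- -0.0
shift cm [ 2.42  0.6  14.39] rows 4 each [0.606 0.149 3.598]
time_s: 16.67
tool_pos: [0.4427, 0.28, 0.0689]
tcp_rot: [-3.141, -0.0, -0.003]
wrist_force: [-0.1, 0.6, 1.1]
finger_gap: 0.851
t 16.67 pos [0.4427 0.28   0.0689] yaw 0.0 tilt [ 1.9e-03  7.0e-04 -1.0e+00] F [-0.1  0.6  1.1] gap 0.851 q [ 0.35  0.36  1.79 -0.    0.98  1.92]
turn 0.0 rows 1 each 0.0  q6 would go by about +- 0.0
shift cm [-0.05  0.12  0.14] rows 1 each [-0.051  0.124  0.14 ]
```

```bash

python3 -m handwheel '{"linear":[[-0.04,0.06,0.1],[0,0,0],[0,0,0],[0,0,0],[0,0,0],[0,0,0],[0,0,0],[0,0,0],[0,0,0]],"turn":[0,0,0,0,0,0,0,0,0]}'  0 25
python3 go.py;python3 look.py j disc
python3 -m handwheel '{"linear":[[0,0,-0.3],[0,0,-1],[0,0,-2],[0,0,-3],[0,0,-3],[0,0,-2],[0,0,-0.7],[0,0,0]],"turn":[0,0,0,0,0,0,0,0]}'
python3 go.py .6102 -.2834 .19 0 
```

```text
time_s: 17.42
tool_pos: [0.4414, 0.2791, 0.067]
tcp_rot: [3.142, 0.0, 0.0]
wrist_force: [-0.8, -0.6, 3.9]
finger_gap: 0.467
t 17.42 pos [0.4414 0.2791 0.067 ] yaw 0.0 tilt [ 2.e-04 -0.e+00 -1.e+00] F [-0.8 -0.6  3.9] gap 0.467 q [ 0.35  0.36  1.8  -0.    0.98  1.92]
disc 0.89 [412. 241.] n=2385 z [0.0069 0.0244 0.0257] rect [0.4325 0.1781] [0.0357 0.0507] 0.83
disc 0.81 [280. 254.] n=4986 z [0.0692 0.0827 0.0837] rect [0.4465 0.2796] [0.0444 0.0426] 0.06
time_s: 18.18
tool_pos: [0.4425, 0.2796, 0.189]
tcp_rot: [-3.14, -0.0, -0.007]
wrist_force: [-0.5, 0.1, -1.4]
finger_gap: 0.467
t 18.18 pos [0.4425 0.2796 0.189 ] yaw 0.0 tilt [ 0.0042  0.0017 -1.    ] F [-0.5  0.1 -1.4] gap 0.467 q [0.35 0.23 1.65 0.   1.26 1.92]
turn 0.0001 rows 1 each 0.0001  q6 would go by about +- 0.0
shift cm [16.77 56.3  -0.12] rows 16 each [ 1.048  3.519 -0.008]
```

```bash

python3 -m handwheel '{"linear":[[0.5,1.5,0],[1,3,0],[1.1,3.6,0],[1.1,3.6,0],[1.1,3.6,0],[1.1,3.6,0],[1.1,3.6,0],[1.1,3.6,0],[1.1,3.6,0],[1.1,3.6,0]],"turn":[0,0,0,0,0,0,0,0,0,0]}'
python3 -m handwheel '{"linear":[[1.1,3.6,0],[1.1,3.6,0],[1.1,3.6,0],[1.1,3.6,0],[1.1,3.6,0],[1.1,3.6,0],[0.7,1.4,0],[0,0,0],[0,0,0],[0,0,0]],"turn":[0,0,0,0,0,0,0,0,0,0]}'
python3 -m handwheel '{"linear":[[0,0,1.5],[0,0,3],[0,0,3],[0,0,2],[0,0,1],[0,0,0.5],[0,0,0],[0,0,0],[0,0,0],[0,0,0]],"turn":[0,0,0,0,0,0,0,0,0,0]}'
python3 go.py .6102 -.2834 .06 0 ; python3 look.py k disc disc_tray; python3 go.py
```

```text
time_s: 19.02
tool_pos: [0.5434, -0.0555, 0.1847]
tcp_rot: [-3.14, 0.0, 0.005]
wrist_force: [0.9, -0.1, -0.8]
finger_gap: 0.465
time_s: 19.85
tool_pos: [0.6164, -0.2824, 0.185]
tcp_rot: [-3.139, -0.001, 0.004]
wrist_force: [-0.6, -0.9, -0.8]
finger_gap: 0.465
time_s: 20.68
tool_pos: [0.6183, -0.2844, 0.0785]
tcp_rot: [3.14, 0.0, 0.004]
wrist_force: [-0.3, -0.3, -1.0]
finger_gap: 0.468
t 20.68 pos [ 0.6183 -0.2844  0.0785] yaw 0.01 tilt [ 0.0025 -0.0016 -1.    ] F [-0.3 -0.3 -1. ] gap 0.468 q [-0.59  0.6   1.37  0.    1.18  0.98]
turn 0.0001 rows 1 each 0.0001  q6 would go by about +- 0.0
shift cm [-0.81 -0.1   1.85] rows 1 each [-0.811 -0.104  1.852]
disc 0.67 [279. 255.] n=5030 z [0.0793 0.0942 0.0953] rect [ 0.6231 -0.284 ] [0.0425 0.0448] 88.29
disc_tray 0.8 [279. 203.] n=4064 z [0.0024 0.007  0.0087] rect [ 0.6229 -0.2834] [0.0534 0.0736] 1.75
disc_tray 0.41 [ 15. 255.] n=848 z [0.0017 0.0048 0.0085] rect [ 0.5568 -0.0545] [0.1222 0.0216] 16.40
t 20.83 pos [ 0.6177 -0.2843  0.0777] yaw -0.01 tilt [ 1.3e-03 -8.0e-04 -1.0e+00] F [ 0.4  0.7 -0.9] gap 0.467 q [-0.59  0.6   1.37  0.    1.17  0.98]
```

View pics/w_k.png

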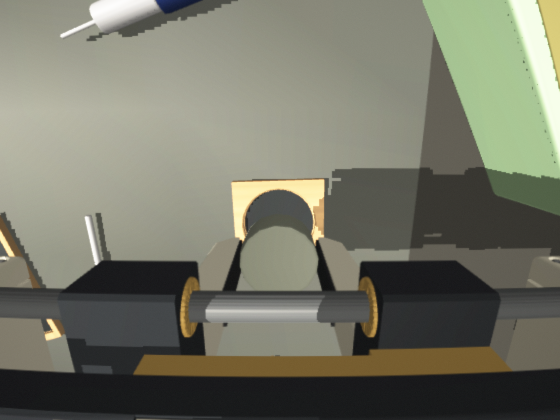

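```bash
cat > sc.py <<'E'
import sys
from h import *
# scan column/row in tool frame : sc.py tag col r0 r1 step  [row c0 c1 step]
a=sys.argv; z=np.load(f"w_{a[1]}.npz"); W=z['W']
s=arm.get_state(); R=Rn.from_rotvec(s['tcp_rot']).as_matrix(); p=np.array(s['tool_pos'])
if len(z['R']): 
    # tool pose from camera pose (fixed mount)
    Rt=np.array([[0.001,-.966,-.26],[1,.001,0],[0,-.26,.966]]).T
T=(W-p)@R
c,r0,r1,st=map(int,a[2:6])
for v in range(r0,r1,st): print((v,*(T[v,c]*1000).round(1).tolist(),"z",round(float(W[v,c,2])*1000,1)),end=' ')
print()
if len(a)>6:
    r,c0,c1,st=map(int,a[6:10])
    for u in range(c0,c1,st): print((u,round(float(T[r,u,1])*1000,1),"z",round(float(W[r,u,2])*1000,1)),end=' ')
E
python3 sc.py k 279 174 262 3; echo; python3 sc.py k 279 174 175 1 214 228 332 3; python3 sc.py k 279 174 175 1 262 228 332 3
```

```text
(174, 34.6, -0.2, 76.3, 'z', 1.5) (177, 32.1, -0.2, 76.9, 'z', 0.8) (180, 30.5, -0.2, 71.4, 'z', 6.3) (183, 28.6, -0.2, 68.7, 'z', 9.0) (186, 25.8, -0.2, 70.6, 'z', 7.2) (189, 22.6, -0.2, 74.2, 'z', 3.5) (192, nan, nan, nan, 'z', nan) (195, 17.3, -0.2, 75.5, 'z', 2.2) (198, 14.8, -0.2, 75.0, 'z', 2.7) (201, 12.2, -0.2, 75.4, 'z', 2.3) (204, 10.1, -0.2, 73.5, 'z', 4.2) (207, 7.2, -0.2, 74.7, 'z', 3.0) (210, 4.8, -0.2, 74.1, 'z', 3.6) (213, 2.2, -0.2, 73.9, 'z', 3.8) (216, 21.6, -0.4, 0.5, 'z', 77.2) (219, 21.6, -0.4, -5.2, 'z', 83.0) (222, 21.7, -0.4, -11.1, 'z', 88.8) (225, 21.3, -0.4, -15.1, 'z', 92.8) (228, 20.2, -0.4, -16.9, 'z', 94.7) (231, 18.3, -0.4, -16.1, 'z', 93.9) (234, 17.0, -0.4, -17.3, 'z', 95.0) (237, 15.2, -0.4, -16.9, 'z', 94.6) (240, 13.4, -0.4, -16.7, 'z', 94.4) (243, 12.0, -0.4, -17.4, 'z', 95.2) (246, 10.0, -0.4, -16.8, 'z', 94.6) (249, 7.9, -0.4, -15.9, 'z', 93.7) (252, 6.3, -0.4, -16.1, 'z', 93.9) (255, 4.5, -0.4, -16.2, 'z', 93.9) (258, 3.1, -0.4, -16.9, 'z', 94.6) (261, 1.5, -0.4, -17.3, 'z', 95.0) 

(174, 34.6, -0.2, 76.3, 'z', 1.5) 
(228, -43.4, 'z', 0.9) (2
[... 911 characters left out ...]
93.1) (243, -20.0, 'z', 94.5) (246, -18.4, 'z', 94.1) (249, -16.7, 'z', 94.4) (252, -15.1, 'z', 94.8) (255, -13.6, 'z', 92.8) (258, -11.8, 'z', 94.4) (261, -10.2, 'z', 94.2) (264, -8.5, 'z', 95.1) (267, -6.9, 'z', 94.0) (270, -5.3, 'z', 94.4) (273, -3.7, 'z', 94.1) (276, -2.0, 'z', 94.2) (279, -0.4, 'z', 93.4) (282, 1.3, 'z', 93.7) (285, 2.9, 'z', 94.7) (288, 4.5, 'z', 94.7) (291, 6.1, 'z', 94.7) (294, 7.8, 'z', 94.3) (297, 9.4, 'z', 94.3) (300, 11.1, 'z', 94.1) (303, 12.7, 'z', 94.2) (306, 14.2, 'z', 95.0) (309, 15.9, 'z', 94.5) (312, 17.4, 'z', 95.5) (315, 19.2, 'z', 94.4) (318, 21.1, 'z', 92.5) (321, 21.0, 'z', 103.8) (324, 21.8, 'z', 108.2) (327, 22.8, 'z', 111.0) (330, 24.2, 'z', 111.3)
```

```bash

python3 -m handwheel '{"linear":[[-0.3,0,0.5],[-0.25,0,1],[0,0,1.5],[0,0,1.3],[0,0,0.8],[0,0,0.5],[0,0,0.3],[0,0,0],[0,0,0],[0,0,0]],"turn":[0,0,0,0,0,0,0,0,0,0]}'
python3 go.py .6113 -.284 .0125 0 ; python3 look.py l; python3 sc.py l 279 165 240 3  206 212 348 4
```

```text
time_s: 21.67
tool_pos: [0.6124, -0.2842, 0.0185]
tcp_rot: [3.141, 0.0, 0.002]
wrist_force: [-0.2, 0.5, 0.5]
finger_gap: 0.47
t 21.67 pos [ 0.6124 -0.2842  0.0185] yaw 0.0 tilt [ 1.1e-03 -8.0e-04 -1.0e+00] F [-0.2  0.5  0.5] gap 0.47 q [-0.6   0.65  1.43 -0.    1.06  0.97]
turn 0.0 rows 1 each 0.0  q6 would go by about +- 0.0
shift cm [-0.11 -0.03  0.6 ] rows 1 each [-0.107 -0.025  0.596]
(165, 48.6, -0.6, 18.4, 'z', 0.3) (168, 46.8, -0.6, 17.9, 'z', 0.8) (171, 45.0, -0.6, 17.8, 'z', 0.8) (174, 43.2, -0.6, 17.1, 'z', 1.5) (177, 41.2, -0.6, 18.3, 'z', 0.3) (180, 39.5, -0.6, 17.1, 'z', 1.5) (183, 37.6, -0.6, 16.9, 'z', 1.7) (186, 36.2, -0.6, 14.8, 'z', 3.8) (189, 35.0, -0.6, 11.2, 'z', 7.3) (192, 33.3, -0.6, 11.0, 'z', 7.6) (195, 31.6, -0.6, 10.2, 'z', 8.4) (198, 29.5, -0.5, 11.2, 'z', 7.4) (201, 26.7, -0.5, 14.9, 'z', 3.7) (204, 24.8, -0.5, 15.1, 'z', 3.5) (207, 22.8, -0.5, 15.3, 'z', 3.3) (210, 21.1, -0.5, 14.3, 'z', 4.3) (213, 18.7, -0.5, 15.9, 'z', 2.7) (216, 20.9, -0.6, 2.2, 'z', 16.4) (219, 20.9, -0.6, -3.9, 'z', 22.4) (222, 21.4, -0.6, -10.8, 'z', 29.4) (225, 21.0, -0.6, -14.7, 
[... 212 characters left out ...]
5, 'z', 7.7) (224, -34.1, 'z', 7.3) (228, -31.7, 'z', 6.9) (232, -29.1, 'z', 7.8) (236, -26.6, 'z', 8.3) (240, -24.2, 'z', 8.1) (244, -21.7, 'z', 8.6) (248, -19.3, 'z', 9.1) (252, -17.1, 'z', 6.7) (256, -14.9, 'z', 2.8) (260, -12.4, 'z', 2.7) (264, -9.9, 'z', 2.8) (268, -7.4, 'z', 2.9) (272, -4.9, 'z', 2.5) (276, -2.4, 'z', 2.4) (280, 0.1, 'z', 3.4) (284, 2.6, 'z', 3.4) (288, 5.1, 'z', 3.8) (292, 7.6, 'z', 3.3) (296, 10.0, 'z', 3.5) (300, 12.5, 'z', 4.1) (304, 15.1, 'z', 3.3) (308, 17.1, 'z', 7.8) (312, 19.5, 'z', 8.2) (316, 21.9, 'z', 8.2) (320, 24.4, 'z', 7.8) (324, 26.7, 'z', 8.6) (328, 29.3, 'z', 7.5) (332, 31.8, 'z', 7.5) (336, 34.1, 'z', 7.9) (340, 38.1, 'z', 0.6) (344, 40.4, 'z', 1.8)
```

View pics/w_l.png

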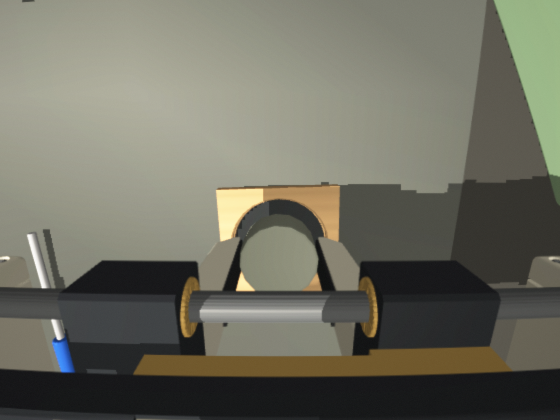

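Disc and recess agree to within 1 mm. Setting it down.

```bash

python3 -m handwheel '{"linear":[[0,0,0.2],[0,0,0.2],[0,0,0.1],[0,0,0],[0,0,0]],"turn":[0,0,0,0,0]}'
python3 -m handwheel '{"linear":[[0,0,0.06],[0,0,0.06],[0,0,0],[0,0,0]],"turn":[0,0,0,0]}'
```

```text
time_s: 22.13
tool_pos: [0.6118, -0.2839, 0.0126]
tcp_rot: [-3.141, -0.0, 0.0]
wrist_force: [0.3, -0.0, -1.2]
finger_gap: 0.469
time_s: 22.47
tool_pos: [0.6118, -0.2839, 0.0115]
tcp_rot: [-3.142, 0.0, 0.0]
wrist_force: [-0.4, -0.4, -1.1]
finger_gap: 0.467
```

```bash

python3 -m handwheel '{"linear":[[0,0,0.03],[0,0,0.03],[0,0,0],[0,0,0]],"turn":[0,0,0,0]}'; python3 go.py
```

```text
time_s: 22.8
tool_pos: [0.6119, -0.284, 0.0111]
tcp_rot: [3.141, 0.0, 0.0]
wrist_force: [-0.1, -0.4, -1.0]
finger_gap: 0.473
t 22.8 pos [ 0.6119 -0.284   0.0111] yaw 0.0 tilt [ 1.e-04 -1.e-04 -1.e+00] F [-0.1 -0.4 -1. ] gap 0.473 q [-0.6   0.66  1.44 -0.    1.04  0.97]
```

```bash

python3 -m handwheel '{"linear":[[0,0,0.03],[0,0,0.02],[0,0,0],[0,0,0]],"turn":[0,0,0,0]}'; python3 go.py
```

```text
time_s: 23.13
tool_pos: [0.6119, -0.284, 0.011]
tcp_rot: [3.141, 0.0, 0.0]
wrist_force: [-1.3, 1.6, 4.8]
finger_gap: 0.47
t 23.13 pos [ 0.6119 -0.284   0.011 ] yaw 0.0 tilt [ 3.e-04 -2.e-04 -1.e+00] F [-1.3  1.6  4.8] gap 0.47 q [-0.6   0.66  1.44  0.    1.04  0.97]
```

Contact at 4.8 N, so I release and rise.

```bash

python3 -m handwheel '{"linear":[[0,0,0],[0,0,0],[0,0,0],[0,0,0],[0,0,0]],"turn":[0,0,0,0,0]}' 0.75
python3 -m handwheel '{"linear":[[0,0,-0.4],[0,0,-1],[0,0,-2],[0,0,-3],[0,0,-3.5],[0,0,-3.5],[0,0,-3],[0,0,-1],[0,0,0],[0,0,0]],"turn":[0,0,0,0,0,0,0,0,0,0]}' 1
python3 go.py; python3 look.py m disc disc_tray;  python3 go.py .42 .275 .20 0
```

```text
time_s: 23.55
tool_pos: [0.6118, -0.2839, 0.0101]
tcp_rot: [-3.141, 0.0, 0.0]
wrist_force: [-0.6, 0.7, -0.1]
finger_gap: 0.741
time_s: 24.38
tool_pos: [0.6118, -0.2839, 0.1846]
tcp_rot: [3.141, 0.0, 0.001]
wrist_force: [-0.3, 0.5, -0.5]
finger_gap: 0.992
t 24.38 pos [ 0.6118 -0.2839  0.1846] yaw 0.0 tilt [ 6.e-04 -4.e-04 -1.e+00] F [-0.3  0.5 -0.5] gap 0.992 q [-0.6   0.5   1.25 -0.    1.38  0.97]
disc 0.68 [279. 193.] n=1267 z [0.0186 0.0267 0.0279] rect [ 0.6131 -0.2831] [0.0451 0.0432] 0.05
disc_tray 0.63 [281. 171.] n=2761 z [0.0023 0.0074 0.009 ] rect [ 0.6117 -0.2831] [0.0745 0.0749] 0.55
t 24.53 pos [ 0.6107 -0.2832  0.1818] yaw -0.0 tilt [-0.0037  0.0025 -1.    ] F [ 0.1 -0.2  0.3] gap 0.996 q [-0.6   0.51  1.26  0.    1.38  0.97]
turn -0.0001 rows 1 each -0.0001  q6 would go by about +- -0.0
shift cm [-19.08 -55.82  -1.61] rows 16 each [-1.192 -3.489 -0.1  ]
```

View pics/w_m.png

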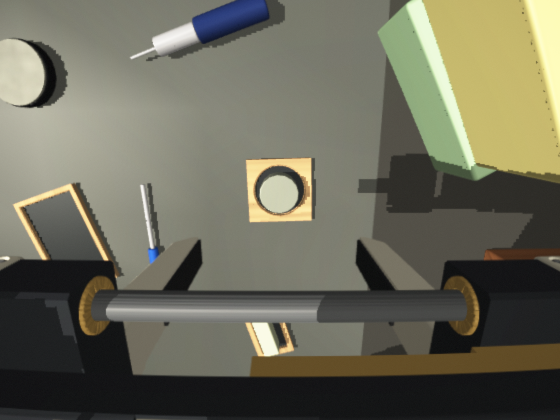

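Wrist picture: disc at (279,193) centred in the round recess at (279,190). Back for the square.

```bash

python3 -m handwheel '{"linear":[[-0.6,-1.8,-0.3],[-1.2,-3.2,-0.7],[-1.25,-3.6,-0.6],[-1.25,-3.6,0],[-1.25,-3.6,0],[-1.25,-3.6,0],[-1.25,-3.6,0],[-1.25,-3.6,0],[-1.25,-3.6,0],[-1.25,-3.6,0]],"turn":[0,0,0,0,0,0,0,0,0,0]}' 1
python3 -m handwheel '{"linear":[[-1.25,-3.6,0],[-1.25,-3.6,0],[-1.25,-3.6,0],[-1.25,-3.6,0],[-1.25,-3.6,0],[-1,-2.9,0],[-0.3,-1.2,0],[0,0,0],[0,0,0],[0,0,0]],"turn":[0,0,0,0,0,0,0,-0.105,-0.105,-0.105]}' 
python3 -m handwheel '{"linear":[[0,0,0],[0,0,0],[0,0,0],[0,0,0],[0,0,0]],"turn":[-0.104,0,0,0,0]}' 
python3 go.py; python3 look.py n square oblong; python3 go.py .441 .281 .0435 24
```

```text
time_s: 25.37
tool_pos: [0.4919, 0.0557, 0.1987]
tcp_rot: [-3.141, 0.001, 0.005]
wrist_force: [1.0, 0.8, 0.8]
finger_gap: 1.001
time_s: 26.2
tool_pos: [0.417, 0.2753, 0.1985]
tcp_rot: [3.1, 0.503, -0.006]
wrist_force: [-0.0, 0.6, 0.7]
finger_gap: 1.002
time_s: 26.62
tool_pos: [0.4181, 0.2749, 0.1999]
tcp_rot: [3.073, 0.65, -0.002]
wrist_force: [-0.1, 1.3, -0.2]
finger_gap: 1.001
t 26.62 pos [0.4181 0.2749 0.1999] yaw 23.88 tilt [-1.e-03 -4.e-04 -1.e+00] F [-0.1  1.3 -0.2] gap 1.001 q [0.36 0.18 1.68 0.   1.28 1.51]
square 0.96 [281. 170.] n=2381 z [0.057  0.0587 0.0599] rect [0.4422 0.2818] [0.0522 0.0495] 22.99
oblong 0.68 [283. 150.] n=2167 z [0.0333 0.0348 0.036 ] rect [0.4397 0.2805] [0.101  0.0564] 7.31
t 26.77 pos [0.4183 0.275  0.2004] yaw 23.94 tilt [-2.e-04 -1.e-04 -1.e+00] F [-0.3  0.2 -0.2] gap 1.004 q [ 0.36  0.18  1.68 -0.    1.28  1.51]
turn -0.001 rows 1 each -0.001  q6 would go by about +- -0.0
shift cm [ 2.32  0.37 15.68] rows 5 each [0.464 0.074 3.137]
```

View pics/w_n.png

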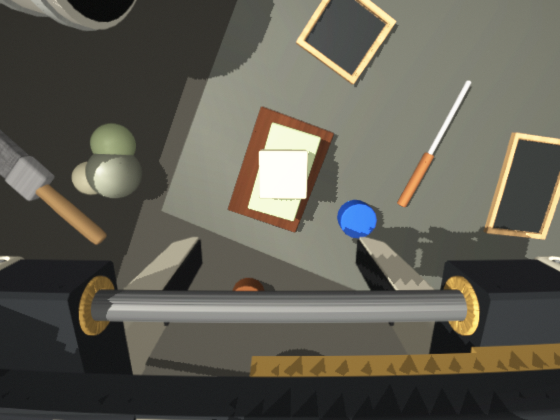

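Wrist picture: the cream square is alone on the oblong at (284,173), aligned to the jaws within 1 deg.

```bash

python3 -m handwheel '{"linear":[[1,0.2,1.5],[1.4,0.17,3],[0,0,3.5],[0,0,3],[0,0,2.5],[0,0,1.2],[0,0,0.6],[0,0,0.2],[0,0,0],[0,0,0]],"turn":[0.006,0,0,0,0,0,0,0,0,0]}'  0.85
python3 go.py .442 .2815 .0435 23.4
```

```text
time_s: 27.6
tool_pos: [0.4427, 0.2817, 0.0466]
tcp_rot: [-3.075, -0.644, -0.003]
wrist_force: [-0.1, 0.2, -0.2]
finger_gap: 0.85
t 27.6 pos [0.4427 0.2817 0.0466] yaw 23.65 tilt [ 2.e-03  8.e-04 -1.e+00] F [-0.1  0.2 -0.2] gap 0.85 q [0.35 0.39 1.81 0.   0.93 1.51]
turn 0.0044 rows 1 each 0.0044  q6 would go by about +- 0.0
shift cm [-0.08 -0.01  0.31] rows 1 each [-0.076 -0.008  0.306]
```

```bash

python3 -m handwheel '{"linear":[[0,0,0.1],[0,0,0.07],[0,0,0],[0,0,0],[0,0,0],[0,0,0],[0,0,0],[0,0,0]],"turn":[0,0,0,0,0,0,0,0]}'  0 30
python3 go.py
python3 -m handwheel '{"linear":[[0,0,-0.3],[0,0,-1],[0,0,-2],[0,0,-3],[0,0,-3],[0,0,-2],[0,0,-0.7],[0,0,0],[0,0,0],[0,0,0]],"turn":[0,0,0,0,0,0,0,0,0,0]}'
python3 go.py .6055 .2795 .10 -9.1 
```

```text
time_s: 28.27
tool_pos: [0.442, 0.2814, 0.044]
tcp_rot: [3.075, 0.644, 0.001]
wrist_force: [-0.5, -1.8, 3.6]
finger_gap: 0.534
t 28.27 pos [0.442  0.2814 0.044 ] yaw 23.67 tilt [ 4.e-04  0.e+00 -1.e+00] F [-0.5 -1.8  3.6] gap 0.534 q [ 0.35  0.4   1.82 -0.    0.93  1.51]
time_s: 29.1
tool_pos: [0.4407, 0.2809, 0.1621]
tcp_rot: [3.074, 0.644, -0.005]
wrist_force: [0.2, -1.2, -1.3]
finger_gap: 0.538
t 29.1 pos [0.4407 0.2809 0.1621] yaw 23.66 tilt [-0.0029 -0.0011 -1.    ] F [ 0.2 -1.2 -1.3] gap 0.538 q [ 0.35  0.26  1.68 -0.    1.21  1.51]
turn 0.5718 rows 5 each 0.1144  q6 would go by about +- 0.57
shift cm [16.32 -2.47  6.16] rows 5 each [ 3.263 -0.495  1.233]
```

```bash

python3 -m handwheel '{"linear":[[0,0,0],[0,0,0],[0,0,0],[0,0,0],[0,0,0]],"turn":[0.1144,0.1144,0.1144,0.1144,0.1144]}'
python3 -m handwheel '{"linear":[[2,-0.2,0.5],[3,-0.5,0.7],[3.3,-0.5,0.7],[3.3,-0.5,0.7],[3,-0.5,0.8],[1.5,-0.3,0.6],[0,0,0],[0,0,0],[0,0,0],[0,0,0]],"turn":[0,0,0,0,0,0,0,0,0,0]}'
python3 -m handwheel '{"linear":[[0,0,1],[0,0,1.5],[0,0,1.5],[0,0,1],[0,0,0.5],[0,0,0],[0,0,0],[0,0,0],[0,0,0]],"turn":[0,0,0,0,0,0,0,0,0]}'
python3 go.py .6055 .2795 .06 -9.1; python3 look.py o square_tray square; python3 go.py 
```

```text
time_s: 29.52
tool_pos: [0.4407, 0.281, 0.1617]
tcp_rot: [3.129, -0.258, -0.006]
wrist_force: [-0.3, -0.7, -0.9]
finger_gap: 0.532
time_s: 30.35
tool_pos: [0.6033, 0.2808, 0.1236]
tcp_rot: [3.131, -0.249, -0.002]
wrist_force: [-0.7, 0.3, -1.9]
finger_gap: 0.535
time_s: 31.1
tool_pos: [0.6054, 0.2808, 0.0698]
tcp_rot: [-3.131, 0.249, -0.003]
wrist_force: [0.4, 0.6, -1.4]
finger_gap: 0.537
t 31.1 pos [0.6054 0.2808 0.0698] yaw -9.11 tilt [ 1.9e-03  5.0e-04 -1.0e+00] F [ 0.4  0.6 -1.4] gap 0.537 q [0.27 0.58 1.41 0.   1.14 2.  ]
turn -0.0002 rows 1 each -0.0002  q6 would go by about +- -0.0
shift cm [0.02 0.13 0.98] rows 1 each [0.025 0.127 0.982]
square_tray 0.98 [283. 191.] n=4276 z [0.0023 0.0037 0.0085] rect [0.6188 0.2775] [0.078  0.0539] 80.39
square 0.74 [278. 248.] n=7305 z [0.0729 0.0845 0.0855] rect [0.611  0.2806] [0.0496 0.0481] 80.96
t 31.25 pos [0.6051 0.2807 0.0694] yaw -9.11 tilt [ 1.1e-03  3.0e-04 -1.0e+00] F [-0.7 -0.3 -1.5] gap 0.533 q [ 0.27  0.58  1.41 -0.    1.14  2.  ]
```

View pics/w_o.png

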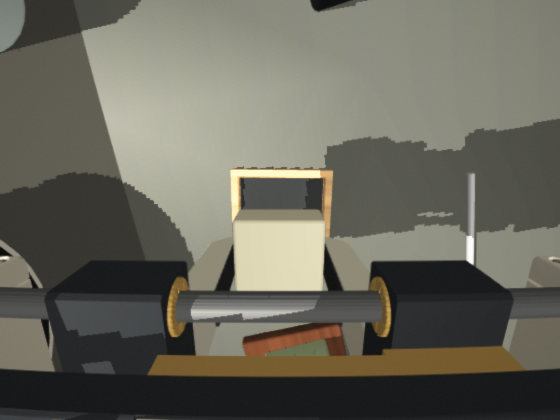

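```bash
python3 sc.py o 279 162 240 2  200 226 342 3; echo; python3 sc.py o 279 162 164 2  245 226 342 3;python3 - <<'E'
from h import *
z=np.load("w_o.npz"); W=z['W']
s=arm.get_state(); R=Rn.from_rotvec(s['tcp_rot']).as_matrix(); p=np.array(s['tool_pos'])
T=(W-p)@R
# front outer edge of tray: first row with z>5mm per column
for u in range(240,326,8):
    col=[v for v in range(150,200) if W[v,u,2]>.0055]
    print(u,(T[col[0],u]*1000).round(1), (T[col[-1],u]*1000).round(1))
E
```

```text
(162, 44.7, -0.5, 69.6, 'z', -0.2) (164, 43.2, -0.5, 69.4, 'z', 0.1) (166, 42.0, -0.5, 66.7, 'z', 2.8) (168, 40.2, -0.5, 68.3, 'z', 1.2) (170, 39.6, -0.5, 61.4, 'z', 8.1) (172, 38.0, -0.5, 61.8, 'z', 7.7) (174, 36.5, -0.5, 61.5, 'z', 8.0) (176, 35.0, -0.5, 61.2, 'z', 8.2) (178, 32.6, -0.5, 66.6, 'z', 2.9) (180, 31.0, -0.5, 66.8, 'z', 2.6) (182, 29.4, -0.5, 66.9, 'z', 2.6) (184, 27.9, -0.5, 66.2, 'z', 3.2) (186, 26.3, -0.5, 66.3, 'z', 3.1) (188, 24.5, -0.5, 67.0, 'z', 2.5) (190, 23.2, -0.5, 65.8, 'z', 3.6) (192, 21.4, -0.5, 66.5, 'z', 3.0) (194, 19.8, -0.5, 66.6, 'z', 2.8) (196, 18.3, -0.5, 65.9, 'z', 3.6) (198, 16.8, -0.5, 65.3, 'z', 4.1) (200, 14.9, -0.5, 66.6, 'z', 2.8) (202, 13.3, -0.5, 66.2, 'z', 3.2) (204, 11.8, -0.4, 65.9, 'z', 3.5) (206, 10.3, -0.4, 65.2, 'z', 4.2) (208, 8.4, -0.4, 66.0, 'z', 3.4) (210, 23.9, -0.5, 4.3, 'z', 65.2) (212, 23.6, -0.5, 1.1, 'z', 68.3) (214, 23.6, -0.5, -2.9, 'z', 72.4) (216, 23.6, -0.5, -7.0, 'z', 76.4) (218, 23.9, -0.6, -11.7, 'z', 81.2) (220, 23.5, -0.6, -14.0, 'z', 83.5) (222, 22.8, -0.6, -15.4, 'z', 84.8) (224, 21.7, -0.6, -15.2, 'z', 84.7) (2
[... 1797 characters left out ...]
83.9) (310, 16.1, 'z', 85.5) (313, 17.9, 'z', 83.4) (316, 19.4, 'z', 84.4) (319, 21.0, 'z', 84.5) (322, 22.6, 'z', 84.7) (325, 25.5, 'z', 77.2) (328, 26.5, 'z', 81.3) (331, 28.2, 'z', 81.2) (334, 29.9, 'z', 81.0) (337, 31.6, 'z', 80.8) (340, 33.3, 'z', 80.7) 240 [ 40.1 -30.4  63.3] [ 35.  -30.3  61.1]
248 [ 40.1 -24.3  63.5] [ 34.1 -24.3  62.2]
256 [ 39.5 -18.   62.1] [ 33.8 -18.3  63.9]
264 [ 39.5 -11.9  62. ] [ 34.1 -12.   62.2]
272 [39.4 -5.8 62.8] [33.9 -5.9 63.4]
280 [39.7  0.3 60.5] [34.1  0.3 61.9]
288 [39.7  6.3 60.6] [33.9  6.5 63.2]
296 [39.5 12.5 62.2] [34.2 12.6 61.9]
304 [39.6 18.5 61.6] [34.  18.8 63.1]
312 [39.5 24.8 62.8] [34.1 24.9 62.3]
320 [39.7 30.7 61.5] [34.2 31.  61.8]
```

The square needs +2.1 mm in tool x and +2.0 mm in tool y. The yaw is parallel to the tray edge within 0.5 deg.

```bash

python3 -m handwheel '{"linear":[[0.21,0.2,0.3],[0,0,0.8],[0,0,1.2],[0,0,1.2],[0,0,0.8],[0,0,0.5],[0,0,0.3],[0,0,0],[0,0,0],[0,0,0]],"turn":[0,0,0,0,0,0,0,0,0,0]}'
python3 go.py; python3 look.py p; python3 sc.py p 279 170 226 2  205 206 360 3
```

```text
time_s: 32.08
tool_pos: [0.607, 0.2784, 0.0183]
tcp_rot: [-3.131, 0.249, -0.002]
wrist_force: [0.5, 0.5, -1.5]
finger_gap: 0.537
t 32.08 pos [0.607  0.2784 0.0183] yaw -9.11 tilt [ 1.e-03  3.e-04 -1.e+00] F [ 0.5  0.5 -1.5] gap 0.537 q [ 0.26  0.64  1.45 -0.    1.05  1.99]
(170, 45.3, -0.4, 18.4, 'z', 0.1) (172, 44.3, -0.4, 17.2, 'z', 1.3) (174, 43.0, -0.4, 17.3, 'z', 1.2) (176, 41.8, -0.4, 17.4, 'z', 1.1) (178, 40.5, -0.4, 17.5, 'z', 0.9) (180, 39.1, -0.4, 18.4, 'z', 0.1) (182, 38.0, -0.4, 17.5, 'z', 1.0) (184, 37.5, -0.4, 13.7, 'z', 4.8) (186, 37.0, -0.4, 9.8, 'z', 8.7) (188, 35.7, -0.4, 10.4, 'z', 8.1) (190, 34.4, -0.4, 11.0, 'z', 7.5) (192, 33.3, -0.4, 10.3, 'z', 8.2) (194, 31.9, -0.4, 11.2, 'z', 7.3) (196, 29.9, -0.4, 14.4, 'z', 4.0) (198, 28.4, -0.4, 15.3, 'z', 3.2) (200, 26.8, -0.4, 16.7, 'z', 1.8) (202, 25.8, -0.4, 15.3, 'z', 3.1) (204, 24.5, -0.4, 15.5, 'z', 3.0) (206, 23.1, -0.4, 15.8, 'z', 2.6) (208, 21.9, -0.4, 15.6, 'z', 2.9) (210, 23.2, -0.4, 6.2, 'z', 12.3) (212, 23.6, -0.4, 0.8, 'z', 17.7) (214, 23.6, -0.4, -3.5, 'z', 22.0) (216, 23.3, -0.4, -6.4, 'z', 24.9) (218, 23.
[... 595 characters left out ...]
 (266, -8.5, 'z', 2.8) (269, -6.6, 'z', 3.5) (272, -4.7, 'z', 3.5) (275, -2.9, 'z', 2.8) (278, -1.0, 'z', 3.3) (281, 0.9, 'z', 3.6) (284, 2.7, 'z', 3.8) (287, 4.6, 'z', 3.4) (290, 6.5, 'z', 2.1) (293, 8.4, 'z', 3.0) (296, 10.2, 'z', 3.8) (299, 12.1, 'z', 3.3) (302, 13.9, 'z', 3.9) (305, 15.8, 'z', 3.1) (308, 17.7, 'z', 3.0) (311, 19.6, 'z', 3.3) (314, 21.4, 'z', 3.4) (317, 23.3, 'z', 3.6) (320, 25.2, 'z', 3.2) (323, 27.1, 'z', 2.9) (326, 29.1, 'z', 2.3) (329, 30.7, 'z', 4.0) (332, 32.4, 'z', 5.0) (335, 33.7, 'z', 7.4) (338, 35.6, 'z', 7.1) (341, 37.3, 'z', 7.8) (344, 40.8, 'z', 0.3) (347, 42.7, 'z', 0.7) (350, 44.6, 'z', 0.5) (353, 46.8, 'z', -0.4) (356, 48.4, 'z', 0.7) (359, 50.2, 'z', 1.2)
```

View pics/w_p.png

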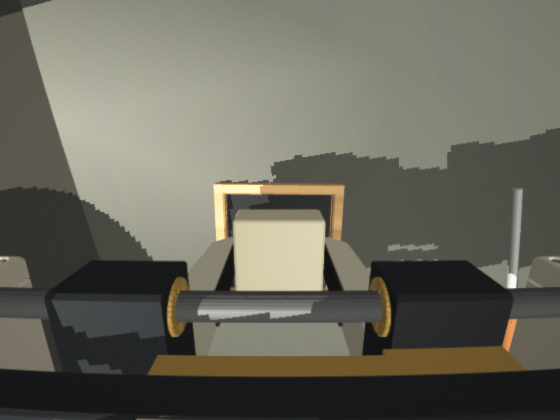

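```bash

python3 -m handwheel '{"linear":[[0,0,0.2],[0,0,0.15],[0,0,0.08],[0,0,0],[0,0,0],[0,0,0]],"turn":[0,0,0,0,0,0]}'
python3 -m handwheel '{"linear":[[0,0,0.05],[0,0,0.04],[0,0,0],[0,0,0]],"turn":[0,0,0,0]}'
```

```text
time_s: 32.63
tool_pos: [0.6065, 0.2783, 0.0135]
tcp_rot: [-3.132, 0.25, 0.0]
wrist_force: [-1.0, -0.1, -1.2]
finger_gap: 0.532
time_s: 32.97
tool_pos: [0.6064, 0.2783, 0.0125]
tcp_rot: [-3.132, 0.25, 0.0]
wrist_force: [-0.1, 0.0, -1.0]
finger_gap: 0.534
```

```bash
python3 go.py
```

```text
t 32.97 pos [0.6064 0.2783 0.0125] yaw -9.11 tilt [-1.e-04  0.e+00 -1.e+00] F [-0.1  0.  -1. ] gap 0.534 q [0.26 0.65 1.46 0.   1.04 1.99]
```

```bash

python3 -m handwheel '{"linear":[[0,0,0.04],[0,0,0.03],[0,0,0],[0,0,0]],"turn":[0,0,0,0]}'
```

```text
time_s: 33.3
tool_pos: [0.6066, 0.2783, 0.0121]
tcp_rot: [-3.132, 0.25, -0.0]
wrist_force: [-1.7, 1.2, 1.9]
finger_gap: 0.534
```

Contact (a rise of about 3 N) at TCP z = 12.1 mm, as predicted. Releasing.

```bash

python3 -m handwheel '{"linear":[[0,0,0.02],[0,0,0],[0,0,0],[0,0,0],[0,0,0],[0,0,0]],"turn":[0,0,0,0,0,0]}' 0.8
python3 -m handwheel '{"linear":[[0,0,-0.4],[0,0,-1],[0,0,-2],[0,0,-3],[0,0,-3.5],[0,0,-3.5],[0,0,-3],[0,0,-1],[0,0,0],[0,0,0]],"turn":[0,0,0,0,0,0,0,0,0,0]}' 1
python3 go.py; python3 look.py q square square_tray;  python3 go.py .42 .275 .19 7.3
```

```text
time_s: 33.8
tool_pos: [0.6065, 0.2783, 0.0116]
tcp_rot: [-3.132, 0.249, 0.0]
wrist_force: [-0.3, -1.2, 0.1]
finger_gap: 0.795
time_s: 34.63
tool_pos: [0.6063, 0.2782, 0.1858]
tcp_rot: [-3.131, 0.249, -0.001]
wrist_force: [-0.8, 0.6, -0.9]
finger_gap: 1.0
t 34.63 pos [0.6063 0.2782 0.1858] yaw -9.11 tilt [ 6.e-04  2.e-04 -1.e+00] F [-0.8  0.6 -0.9] gap 1.0 q [0.26 0.49 1.27 0.   1.38 1.99]
square 0.77 [276. 190.] n=2045 z [0.0246 0.0267 0.028 ] rect [0.6062 0.279 ] [0.0497 0.0522] 80.94
square_tray 0.71 [277. 171.] n=2508 z [0.0018 0.0067 0.009 ] rect [0.6065 0.2796] [0.0793 0.0809] 79.26
t 34.78 pos [0.6052 0.2779 0.1831] yaw -9.12 tilt [-0.0043 -0.0011 -1.    ] F [-0.7  0.7  0.6] gap 1.002 q [0.26 0.49 1.28 0.   1.38 1.99]
turn -0.2865 rows 3 each -0.0955  q6 would go by about +- -0.29
shift cm [-18.41  -2.07  -0.61] rows 5 each [-3.681 -0.414 -0.123]
```

View pics/w_q.png

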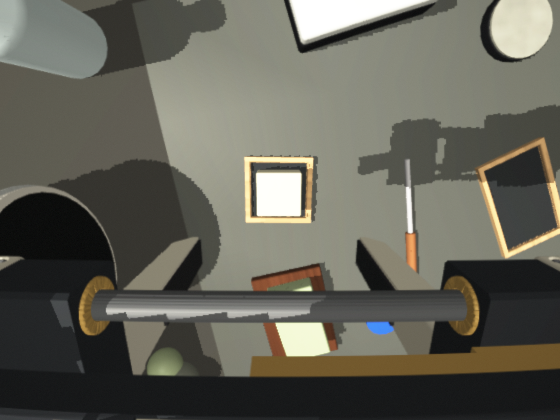

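Wrist picture: square at (279,193) centred and parallel in its recess at (279,190). Now the oblong.

```bash

python3 -m handwheel '{"linear":[[-1,0,0],[-1.5,0,0],[-2.2,0.3,0],[-3,-0.6,0],[-3.5,-0.6,0],[-3,-0.6,-0.3],[-2.5,-0.5,-0.3],[-1.2,0,0],[-0.4,0,0],[0,0,0]],"turn":[-0.0955,-0.0955,-0.0955,0,0,0,0,0,0,0]}'
python3 -m handwheel '{"linear":[[0,0,0],[0,0,0],[0,0,0],[0,0,0]],"turn":[0,0,0,0]}' 
python3 go.py; python3 look.py r oblong; python3 go.py .4398 .2803 .020 7.3
```

```text
time_s: 35.62
tool_pos: [0.4216, 0.2824, 0.1911]
tcp_rot: [3.135, 0.201, -0.001]
wrist_force: [0.3, -0.1, -0.0]
finger_gap: 1.002
time_s: 35.95
tool_pos: [0.4228, 0.2824, 0.1913]
tcp_rot: [3.135, 0.199, -0.001]
wrist_force: [-0.4, 0.5, 0.2]
finger_gap: 1.004
t 35.95 pos [0.4228 0.2824 0.1913] yaw 7.26 tilt [-3.e-04 -2.e-04 -1.e+00] F [-0.4  0.5  0.2] gap 1.004 q [ 0.37  0.21  1.67 -0.    1.26  1.81]
oblong 0.56 [281. 180.] n=4636 z [0.0335 0.0348 0.036 ] rect [0.4401 0.2803] [0.0988 0.0558] 7.24
oblong 0.46 [387. 127.] n=75158 z [-0.0005  0.0008  0.0021] rect [0.4809 0.166 ] [0.3319 0.505 ] 8.68
t 36.05 pos [0.4225 0.2825 0.1914] yaw 7.27 tilt [-2.e-04 -1.e-04 -1.e+00] F [0.5 0.3 0.4] gap 1.003 q [ 0.37  0.2   1.67 -0.    1.26  1.81]
turn -0.0004 rows 1 each -0.0004  q6 would go by about +- -0.0
shift cm [ 1.7   0.44 17.14] rows 5 each [0.339 0.087 3.428]
```

View pics/w_r.png

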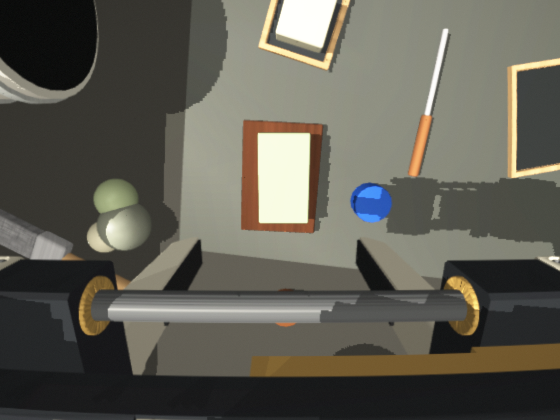

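Wrist picture: the oblong alone on its board at (284,178), parallel to the jaws. Blue disc at (371,202), about 30 mm clear of the right finger.

```bash

python3 -m handwheel '{"linear":[[0.7,0.2,1.5],[0.9,0.24,3],[0.1,0,3.5],[0,0,3],[0,0,2.5],[0,0,1.5],[0,0,0.9],[0,0,0.5],[0,0,0],[0,0,0]],"turn":[0,0,0,0,0,0,0,0,0,0]}'  0.85
python3 go.py .4398 .2803 .020 7.3
```

```text
time_s: 36.88
tool_pos: [0.4401, 0.2807, 0.0284]
tcp_rot: [-3.135, -0.2, -0.002]
wrist_force: [-0.0, -0.5, -0.2]
finger_gap: 0.851
t 36.88 pos [0.4401 0.2807 0.0284] yaw 7.3 tilt [ 1.2e-03  5.0e-04 -1.0e+00] F [-0.  -0.5 -0.2] gap 0.851 q [0.35 0.42 1.83 0.   0.89 1.8 ]
turn 0.0001 rows 1 each 0.0001  q6 would go by about +- 0.0
shift cm [-0.03  0.03  0.84] rows 1 each [-0.035  0.034  0.837]
```

```bash

python3 -m handwheel '{"linear":[[0,0,0.3],[0,0,0.25],[0,0,0.15],[0,0,0],[0,0,0],[0,0,0]],"turn":[0,0,0,0,0,0]}' 
python3 -m handwheel '{"linear":[[0,0,0],[0,0,0],[0,0,0],[0,0,0],[0,0,0],[0,0,0],[0,0,0]],"turn":[0,0,0,0,0,0,0]}'  0 40
python3 go.py; python3 look.py s oblong; python3 sc.py s 279 186 262 3
python3 -m handwheel '{"linear":[[0,0,-0.3],[0,0,-1],[0,0,-2],[0,0,-3],[0,0,-3],[0,0,-2],[0,0,-0.7],[0,0,0],[0,0,0],[0,0,0]],"turn":[0,0,0,0,0,0,0,0,0,0]}'
python3 go.py .5472 -.0145 .14 17.5 
```

```text
time_s: 37.38
tool_pos: [0.4394, 0.2805, 0.0208]
tcp_rot: [-3.135, -0.2, -0.0]
wrist_force: [0.1, 0.1, -0.1]
finger_gap: 0.85
time_s: 37.97
tool_pos: [0.4394, 0.2802, 0.0207]
tcp_rot: [3.135, 0.2, 0.0]
wrist_force: [0.5, -2.1, 0.6]
finger_gap: 0.597
t 37.97 pos [0.4394 0.2802 0.0207] yaw 7.31 tilt [ 0.e+00 -3.e-04 -1.e+00] F [ 0.5 -2.1  0.6] gap 0.597 q [ 0.35  0.43  1.84 -0.    0.87  1.8 ]
oblong 0.89 [278. 234.] n=14358 z [0.0332 0.0348 0.0358] rect [0.4408 0.2813] [0.1024 0.0565] 7.44
(186, 42.1, -0.7, -15.2, 'z', 35.8) (189, 40.4, -0.7, -14.2, 'z', 34.9) (192, 38.9, -0.7, -14.8, 'z', 35.4) (195, 37.4, -0.7, -15.0, 'z', 35.7) (198, 35.8, -0.7, -14.8, 'z', 35.5) (201, 33.8, -0.7, -13.4, 'z', 34.0) (204, 32.5, -0.7, -14.7, 'z', 35.3) (207, 30.8, -0.7, -14.4, 'z', 35.1) (210, 29.5, -0.7, -15.4, 'z', 36.1) (213, 27.5, -0.7, -14.2, 'z', 34.8) (216, 25.7, -0.7, -13.7, 'z', 34.3) (219, 24.5, -0.7, -15.1, 'z', 35.8) (222, 22.6, -0.7, -14.2, 'z', 34.9) (225, 20.7, -0.7, -13.5, 'z', 34.1) (228, 19.5, -0.7, -15.0, 'z', 35.7) (231, 17.5, -0.7, -14.2, 'z', 34.9) (234, 15.9, -0.7, -14.4, 'z', 35.1) (237, 14.2, -0.7, -14.4, 'z', 35.0) (240, 12.7, -0.7, -15.0, 'z', 35.7) (243, 11.0, -0.7, -15.1, 'z', 35.7) (246, 9.3, -0.7, -15.1, 'z', 35.7) (249, 7.2, -0.7, -14.2, 'z', 34.8) (252, 5.4, -0.7, -14.2, 'z', 34.8) (255, 3.7, -0.6, -14.3, 'z', 34.9) (258, 1.8, -0.6, -14.1, 'z', 34.7) (261, 0.1, -0.6, -14.2, 'z', 34.9) 
time_s: 38.9
tool_pos: [0.438, 0.28, 0.139]
tcp_rot: [3.134, 0.2, -0.005]
wrist_force: [0.2, 0.4, -3.7]
finger_gap: 0.598
t 38.9 pos [0.438 0.28  0.139] yaw 7.31 tilt [-0.0032 -0.0011 -1.    ] F [ 0.2  0.4 -3.7] gap 0.598 q [0.35 0.28 1.72 0.   1.15 1.8 ]
turn -0.1779 rows 2 each -0.089  q6 would go by about +- -0.18
shift cm [ 1.56 31.37 -0.11] rows 9 each [ 0.173  3.485 -0.012]
```

```bash

python3 -m handwheel '{"linear":[[0,0.8,0],[0,1.6,0],[0.2,2.6,0],[0.2,3.4,0],[0.2,3.6,0],[0.2,3.6,0],[0.2,3.6,0],[0.2,3.6,0],[0.2,3.4,0],[0.2,2.6,0]],"turn":[-0.089,-0.089,0,0,0,0,0,0,0,0]}'
python3 -m handwheel '{"linear":[[0.16,1.7,0],[0,0.9,0],[0,0,0.5],[0,0,1.5],[0,0,2],[0,0,1.5],[0,0,0.5],[0,0,0],[0,0,0],[0,0,0]],"turn":[0,0,0,0,0,0,0,0,0,0]}'
python3 -m handwheel '{"linear":[[0,0,0],[0,0,0]],"turn":[0,0]}'
python3 go.py .5472 -.0145 .06 17.5; python3 look.py t oblong_tray oblong; python3 go.py 
```

```text
time_s: 39.73
tool_pos: [0.5381, 0.0073, 0.1387]
tcp_rot: [-3.105, -0.476, 0.005]
wrist_force: [1.2, 0.2, -4.4]
finger_gap: 0.597
time_s: 40.57
tool_pos: [0.5483, -0.014, 0.0815]
tcp_rot: [3.105, 0.479, 0.002]
wrist_force: [-0.2, -0.3, -2.1]
finger_gap: 0.599
time_s: 40.73
tool_pos: [0.5484, -0.0144, 0.0816]
tcp_rot: [3.104, 0.478, 0.003]
wrist_force: [0.2, 0.1, -3.5]
finger_gap: 0.598
t 40.73 pos [ 0.5484 -0.0144  0.0816] yaw 17.52 tilt [ 1.8e-03 -4.0e-04 -1.0e+00] F [ 0.2  0.1 -3.5] gap 0.598 q [-0.23  0.38  1.72  0.    1.04  1.04]
turn 0.0003 rows 1 each 0.0003  q6 would go by about +- 0.0
shift cm [-0.13 -0.03  2.16] rows 1 each [-0.125 -0.029  2.16 ]
oblong_tray 0.55 [281. 152.] n=2818 z [0.0022 0.0039 0.0085] rect [5.966e-01 5.000e-04] [0.0242 0.0837] 17.74
oblong 0.64 [276. 234.] n=14107 z [0.0944 0.0957 0.0967] rect [ 0.5498 -0.0129] [0.1012 0.0554] 17.56
t 40.88 pos [ 0.5481 -0.0145  0.0812] yaw 17.5 tilt [ 1.e-03 -2.e-04 -1.e+00] F [-1.  -0.4 -3.5] gap 0.597 q [-0.23  0.39  1.72  0.    1.03  1.04]
```

View pics/w_t.png

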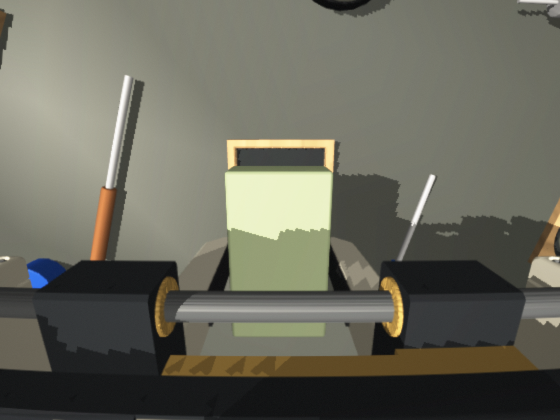

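```bash
python3 sc.py t 279 130 190 2  156 220 342 2; echo; python3 sc.py t 279 130 132 2  200 218 342 3;python3 - <<'E'
from h import *
z=np.load("w_t.npz"); W=z['W']
s=arm.get_state(); R=Rn.from_rotvec(s['tcp_rot']).as_matrix(); p=np.array(s['tool_pos'])
T=(W-p)@R
for u in range(236,330,10):
    col=[v for v in range(125,162) if W[v,u,2]>.0055]; bl=[v for v in range(140,190) if W[v,u,2]>.09]
    print(u,(T[col[0],u]*1000).round(1),"block",(T[bl[0],u]*1000).round(1))
E
```

```text
(130, 69.5, -0.7, 79.9, 'z', 1.3) (132, 68.0, -0.7, 81.2, 'z', 0.0) (134, 66.4, -0.7, 79.9, 'z', 1.4) (136, 64.8, -0.7, 81.3, 'z', -0.1) (138, 63.3, -0.7, 80.8, 'z', 0.4) (140, 62.0, -0.7, 74.1, 'z', 7.2) (142, 60.4, -0.7, 74.2, 'z', 7.0) (144, 58.9, -0.7, 72.8, 'z', 8.4) (146, 57.3, -0.7, 75.3, 'z', 5.9) (148, 55.5, -0.7, 78.5, 'z', 2.7) (150, 53.9, -0.7, 78.0, 'z', 3.2) (152, 52.4, -0.7, 77.4, 'z', 3.8) (154, 50.7, -0.7, 78.7, 'z', 2.6) (156, 49.2, -0.7, 77.8, 'z', 3.4) (158, 47.6, -0.7, 77.7, 'z', 3.5) (160, 46.0, -0.7, 77.0, 'z', 4.2) (162, 44.3, -0.7, 78.1, 'z', 3.1) (164, 42.7, -0.7, 77.7, 'z', 3.5) (166, 50.1, -0.8, 6.2, 'z', 75.0) (168, 50.1, -0.8, -2.5, 'z', 83.7) (170, 50.3, -0.8, -11.7, 'z', 92.9) (172, 49.5, -0.8, -13.9, 'z', 95.1) (174, 48.7, -0.8, -15.3, 'z', 96.5) (176, 47.7, -0.8, -15.2, 'z', 96.4) (178, 46.6, -0.8, -15.0, 'z', 96.2) (180, 45.6, -0.8, -14.7, 'z', 95.9) (182, 44.6, -0.8, -15.1, 'z', 96.3) (184, 43.6, -0.8, -15.1, 'z', 96.3) (186, 42.5, -0.8, -15.1, 'z', 96.3) (188, 41.4, -0.8, -14.7, 'z', 95.9) 
(220, -48.7, 'z', 1.3) (222, -47.1, 'z', 1.3) (224, -45.6
[... 2086 characters left out ...]
7.3, 'z', 96.2) (317, 19.1, 'z', 94.8) (320, 20.5, 'z', 95.7) (323, 22.2, 'z', 95.0) (326, 23.5, 'z', 96.3) (329, 25.2, 'z', 95.6) (332, 44.0, 'z', 2.5) (335, 46.8, 'z', 0.9) (338, 49.1, 'z', 2.0) (341, 51.8, 'z', 1.6) 236 [ 61.9 -34.6  75.2] block [ 50.4 -22.9 -12.7]
246 [ 62.  -26.5  73.6] block [ 50.4 -17.8 -12.5]
256 [ 62.  -18.7  73.2] block [ 50.1 -12.8 -10.6]
266 [ 62.  -10.9  73.1] block [ 50.2  -7.5 -11.5]
276 [61.9 -3.1 74.6] block [ 50.1  -2.4 -10.7]
286 [62.   4.8 73.5] block [ 50.3   2.8 -12.3]
296 [62.  12.6 73.6] block [ 50.2   8.  -11.5]
306 [62.  20.4 73.7] block [ 50.4  13.1 -12.2]
316 [62.1 28.2 73.2] block [ 50.3  18.3 -11.7]
326 [62.  36.3 74.5] block [ 50.1  23.6 -10.3]
```

```bash

python3 -m handwheel '{"linear":[[-0.16,0.05,0.4],[0,0,0.9],[0,0,1.2],[0,0,1.3],[0,0,1.1],[0,0,0.8],[0,0,0.4],[0,0,0.2],[0,0,0],[0,0,0]],"turn":[0,0,0,0,0,0,0,0,0,0]}'
python3 -m handwheel '{"linear":[[0,0,0],[0,0,0]],"turn":[0,0]}'
python3 go.py; python3 look.py u; python3 sc.py u 279 130 178 2  157 190 370 3
```

```text
time_s: 41.72
tool_pos: [0.5468, -0.0155, 0.0179]
tcp_rot: [3.105, 0.478, 0.001]
wrist_force: [0.8, 0.1, -2.8]
finger_gap: 0.596
time_s: 41.88
tool_pos: [0.5469, -0.0155, 0.0183]
tcp_rot: [3.105, 0.478, 0.002]
wrist_force: [-1.3, -0.1, -3.0]
finger_gap: 0.6
t 41.88 pos [ 0.5469 -0.0155  0.0183] yaw 17.51 tilt [ 1.3e-03 -3.0e-04 -1.0e+00] F [-1.3 -0.1 -3. ] gap 0.6 q [-0.23  0.47  1.78  0.    0.89  1.03]
(130, 69.8, -0.8, 17.1, 'z', 1.2) (132, 68.6, -0.8, 18.2, 'z', 0.1) (134, 67.5, -0.8, 17.8, 'z', 0.4) (136, 66.3, -0.8, 17.1, 'z', 1.2) (138, 65.1, -0.8, 17.5, 'z', 0.8) (140, 64.0, -0.8, 17.0, 'z', 1.2) (142, 63.1, -0.8, 10.4, 'z', 7.8) (144, 62.0, -0.8, 11.4, 'z', 6.9) (146, 60.8, -0.8, 10.9, 'z', 7.3) (148, 59.7, -0.8, 10.4, 'z', 7.9) (150, 58.6, -0.8, 10.9, 'z', 7.4) (152, 57.1, -0.8, 14.4, 'z', 3.9) (154, 55.8, -0.8, 15.9, 'z', 2.4) (156, 54.7, -0.8, 15.0, 'z', 3.3) (158, 53.5, -0.8, 14.9, 'z', 3.4) (160, 52.4, -0.8, 14.7, 'z', 3.6) (162, 51.2, -0.8, 14.4, 'z', 3.9) (164, 50.0, -0.8, 14.4, 'z', 3.9) (166, 49.9, -0.8, 5.5, 'z', 12.7) (168, 49.9, -0.8, -3.0, 'z', 21.2) (170, 49.8, 
[... 773 characters left out ...]
 (274, -3.8, 'z', 2.7) (277, -2.0, 'z', 3.3) (280, -0.2, 'z', 3.1) (283, 1.6, 'z', 3.2) (286, 3.4, 'z', 2.1) (289, 5.2, 'z', 3.4) (292, 7.0, 'z', 3.2) (295, 8.8, 'z', 2.5) (298, 10.5, 'z', 4.3) (301, 12.3, 'z', 4.2) (304, 14.2, 'z', 3.3) (307, 15.9, 'z', 3.8) (310, 17.7, 'z', 4.2) (313, 19.5, 'z', 4.0) (316, 21.5, 'z', 1.9) (319, 23.2, 'z', 3.0) (322, 25.0, 'z', 2.8) (325, 26.6, 'z', 4.0) (328, 28.5, 'z', 3.6) (331, 30.3, 'z', 3.2) (334, 32.1, 'z', 3.3) (337, 34.1, 'z', 2.5) (340, 36.0, 'z', 2.0) (343, 36.7, 'z', 7.0) (346, 38.5, 'z', 7.0) (349, 40.1, 'z', 7.9) (352, 41.6, 'z', 8.6) (355, 45.2, 'z', 1.4) (358, 47.3, 'z', 0.5) (361, 49.0, 'z', 1.0) (364, 51.3, 'z', -0.8) (367, 52.8, 'z', 0.6)
```

View pics/w_u.png

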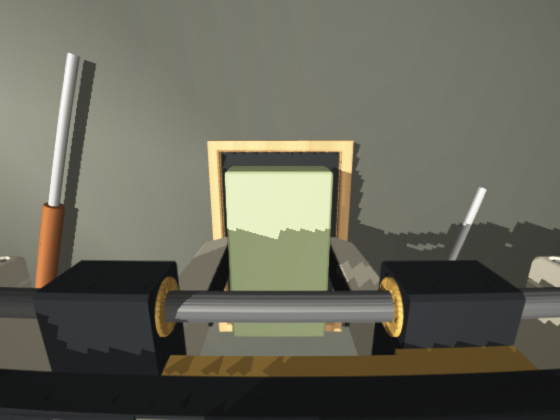

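Aligned within about 0.5 mm. Lowering.

```bash

python3 -m handwheel '{"linear":[[0,0,0.2],[0,0,0.13],[0,0,0.07],[0,0,0],[0,0,0],[0,0,0]],"turn":[0,0,0,0,0,0]}'
python3 -m handwheel '{"linear":[[0,0,0.03],[0,0,0.03],[0,0,0],[0,0,0]],"turn":[0,0,0,0]}'
```

```text
time_s: 42.43
tool_pos: [0.5464, -0.0154, 0.0136]
tcp_rot: [-3.105, -0.478, 0.0]
wrist_force: [-0.4, -0.2, -3.3]
finger_gap: 0.593
time_s: 42.77
tool_pos: [0.5464, -0.0154, 0.013]
tcp_rot: [-3.105, -0.478, -0.0]
wrist_force: [-0.0, 0.3, -3.3]
finger_gap: 0.598
```

```bash

python3 -m handwheel '{"linear":[[0,0,0.03],[0,0,0.02],[0,0,0],[0,0,0]],"turn":[0,0,0,0]}'
```

```text
time_s: 43.1
tool_pos: [0.5465, -0.0154, 0.0127]
tcp_rot: [3.105, 0.478, 0.0]
wrist_force: [0.4, 0.4, -1.4]
finger_gap: 0.599
```

```bash

python3 -m handwheel '{"linear":[[0,0,0.03],[0,0,0.01],[0,0,0],[0,0,0]],"turn":[0,0,0,0]}'
```

```text
time_s: 43.43
tool_pos: [0.5465, -0.0154, 0.0127]
tcp_rot: [3.105, 0.478, 0.0]
wrist_force: [-2.8, 1.1, 6.1]
finger_gap: 0.601
```

Contact is clear (up 9 N). Releasing, rising, then backing off toward the base side to check everything from above.

```bash

python3 -m handwheel '{"linear":[[0,0,0],[0,0,0],[0,0,0],[0,0,0],[0,0,0]],"turn":[0,0,0,0,0]}' 0.8
python3 -m handwheel '{"linear":[[0,0,-0.4],[0,0,-1],[0,0,-2],[0,0,-3],[0,0,-3.5],[0,0,-3.5],[0,0,-3],[0,0,-1],[0,0,0],[0,0,0]],"turn":[0,0,0,0,0,0,0,0,0,0]}' 1
python3 -m handwheel '{"linear":[[0,0,0],[0,0,0],[0,0,0]],"turn":[0,0,0]}'
python3 go.py; python3 look.py v oblong oblong_tray bar bar_tray square square_tray disc disc_tray; python3 go.py .36 -.0 .28 0
```

```text
time_s: 43.85
tool_pos: [0.5465, -0.0154, 0.012]
tcp_rot: [3.105, 0.478, 0.0]
wrist_force: [0.0, -0.5, 0.1]
finger_gap: 0.802
time_s: 44.68
tool_pos: [0.5463, -0.0154, 0.1863]
tcp_rot: [3.105, 0.478, 0.001]
wrist_force: [-0.7, 0.5, -0.3]
finger_gap: 0.997
time_s: 44.93
tool_pos: [0.5454, -0.0152, 0.1843]
tcp_rot: [-3.104, -0.478, 0.005]
wrist_force: [0.1, -0.4, 0.1]
finger_gap: 1.0
t 44.93 pos [ 0.5454 -0.0152  0.1843] yaw 17.5 tilt [-3.5e-03  8.0e-04 -1.0e+00] F [ 0.1 -0.4  0.1] gap 1.0 q [-0.23  0.28  1.59 -0.    1.27  1.03]
oblong 0.55 [280. 190.] n=4459 z [0.0254 0.0268 0.028 ] rect [ 0.5472 -0.0145] [0.0991 0.0567] 17.57
oblong_tray 0.92 [307. 176.] n=3443 z [0.002  0.0065 0.0089] rect [ 0.5467 -0.0152] [0.1289 0.0858] 17.47
square 0.69 [32. 57.] n=3101 z [0.0073 0.0264 0.028 ] rect [0.6042 0.271 ] [0.066  0.0527] 80.27
square_tray 0.87 [65. 65.] n=2164 z [0.0022 0.0066 0.0088] rect [0.6052 0.2765] [0.0811 0.077 ] 80.25
square_tray 0.65 [306. 174.] n=3375 z [0.0022 0.0067 0.009 ] rect [ 0.5469 -0.0155] [0.1272 0.0847] 18.09
square_tray 0.64 [276. 191.] n=4475 z [0.0255 0.0268 0.028 ] rect [ 0.5434 -0.0152] [0.1046 0.0589] 17.56
disc 0.97 [102. 240.] n=1289 z [0.0057 0.0245 0.0258] rect [0.4273 0.1682] [0.0424 0.0564] 48.04
disc 0.72 [510. 207.] n=1465 z [0.0067 0.0262 0.0278] rect [ 0.6108 -0.2741] [0.0427 0.0607] 7.45
disc_tray 0.71 [509. 208.] n=1406 z [0.0078 0.0263 0.0278] rect [ 0.6113 -0.2891] [0.0429 0.0637] 1.28
disc_tray 0.61 [494. 190.] n=2044 z [0.0024 0.0074 0.0088] rect [ 0.6116 -0.2803] [0.0733 0.0788] 2.09
t 45.38 pos [ 0.5464 -0.0154  0.1861] yaw 17.5 tilt [-0. -0. -1.] F [-0.3  0.6  0.7] gap 1.0 q [-0.23  0.28  1.59 -0.    1.27  1.03]
turn 0.3055 rows 3 each 0.1018  q6 would go by about +- 0.31
shift cm [-18.64  -1.54  -9.39] rows 5 each [-3.729 -0.308 -1.877]
```

View pics/w_v.png

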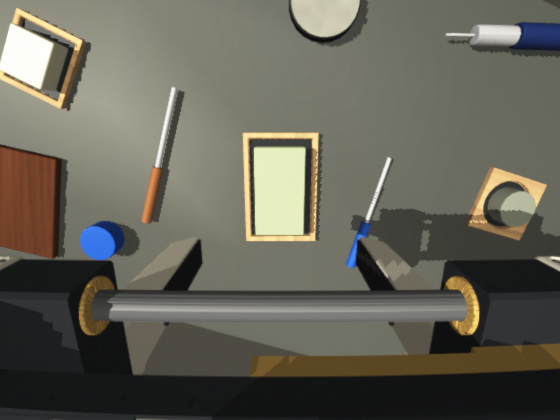

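Wrist picture: oblong at (279,192) centred and parallel in its recess (281,187). I have time left, so I check the bar again closely, since its first check showed about 2 mm of lateral offset.

```bash
python3 go.py .415 -.270 .15 17.1
python3 -m handwheel '{"linear":[[-0.8,1.2,0],[-1.8,2.4,0],[-2.2,2.9,0.3],[-2.4,2.9,0.4],[-2.4,2.9,0.4],[-2.4,2.9,0.4],[-2.4,2.9,0.5],[-2.2,2.4,0.6],[-1.8,1.4,0.5],[-0.5,0.5,0.5]],"turn":[0,0,0,0,0,0,0,0,0,0.005]}'
python3 -m handwheel '{"linear":[[0,0,0],[0,0,0],[0,0,0],[0,0,0],[0,0,0],[0,0,0]],"turn":[0,0,0,0,0,0]}'
python3 go.py .415 -.270 .15 17.1; python3 look.py x bar bar_tray; python3 go.py
```

```text
t 45.38 pos [ 0.5464 -0.0154  0.1861] yaw 17.5 tilt [-0. -0. -1.] F [-0.3  0.6  0.7] gap 1.0 q [-0.23  0.28  1.59 -0.    1.27  1.03]
turn 0.007 rows 1 each 0.007  q6 would go by about +- 0.01
shift cm [-20.05  20.47   3.61] rows 8 each [-2.506  2.559  0.452]
time_s: 46.22
tool_pos: [0.4319, -0.2889, 0.15]
tcp_rot: [3.106, 0.465, -0.001]
wrist_force: [0.7, 0.9, -0.1]
finger_gap: 1.001
time_s: 46.72
tool_pos: [0.4342, -0.2851, 0.1505]
tcp_rot: [3.105, 0.473, 0.001]
wrist_force: [-0.1, -0.5, -0.2]
finger_gap: 0.996
t 46.72 pos [ 0.4342 -0.2851  0.1505] yaw 17.31 tilt [ 4.e-04 -3.e-04 -1.e+00] F [-0.1 -0.5 -0.2] gap 0.996 q [-0.8   0.26  1.71  0.    1.17  0.47]
turn 0.0037 rows 1 each 0.0037  q6 would go by about +- 0.0
shift cm [-1.39 -2.    0.05] rows 1 each [-1.39  -2.003  0.046]
bar 0.63 [261. 200.] n=1245 z [0.0187 0.0267 0.0279] rect [ 0.4258 -0.2656] [0.0627 0.0209] 17.96
bar_tray 0.69 [271. 193.] n=2859 z [0.0022 0.007  0.0091] rect [ 0.4247 -0.267 ] [0.0912 0.0513] 17.32
t 46.87 pos [ 0.4339 -0.2855  0.1503] yaw 17.26 tilt [ 2.e-04 -2.e-04 -1.e+00] F [ 0.  -0.5  0.5] gap 1.0 q [-0.8   0.26  1.71  0.    1.17  0.47]
```

View pics/w_x.png

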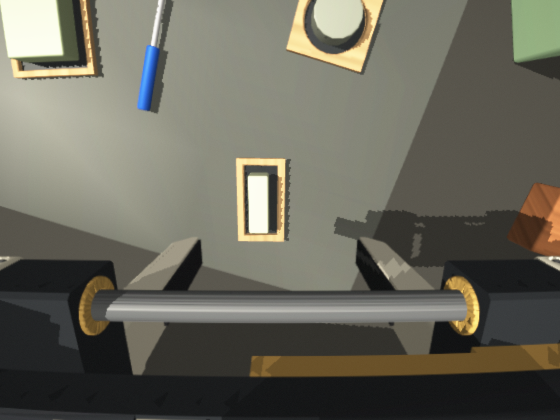

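```bash
python3 - <<'E'
from h import *
z=np.load("w_x.npz"); W=z['W']
s=arm.get_state(); R=Rn.from_rotvec(s['tcp_rot']).as_matrix(); p=np.array(s['tool_pos'])
T=(W-p)@R*1000
for r in (188,200,212,224):
    zz=W[r]*1000; u=np.arange(560)
    top=[i for i in range(235,292) if zz[i,2]>24]; rim=[i for i in range(230,295) if 6<zz[i,2]<11]
    L=[i for i in rim if i<top[0]]; Rr=[i for i in rim if i>top[-1]]
    print(r,"bar",T[r,top[0],1].round(1),T[r,top[-1],1].round(1),"outer",T[r,L[0],1].round(1),T[r,Rr[-1],1].round(1),"inner",T[r,L[-1],1].round(1),T[r,Rr[0],1].round(1))
for c in (252,258,264):
    zz=W[:,c]*1000
    top=[i for i in range(150,250) if zz[i,2]>24.5]; rim=[i for i in range(145,250) if 6<zz[i,2]<11]
    L=[i for i in rim if i<top[0]-4]; Rr=[i for i in rim if i>top[-1]]
    print(c,"bar",T[top[0],c,0].round(1),T[top[-1],c,0].round(1),"outer",T[L[0],c,0].round(1),T[Rr[-1],c,0].round(1) if Rr else '')
E
```

```text
188 bar -31.4 -12.7 outer -44.9 4.4 inner -40.8 -1.9
200 bar -31.9 -12.8 outer -45.4 3.4 inner -39.0 -1.9
212 bar -31.0 -12.0 outer -44.7 3.5 inner -39.4 -1.9
224 bar -31.2 -12.1 outer -45.3 3.6 inner -39.5 -1.9
252 bar 26.4 -32.1 outer 41.2 -47.7
258 bar 25.7 -31.4 outer 41.0 -48.1
264 bar 25.9 -32.1 outer 41.1 -48.1
```

The bar is 1.2 mm off laterally, 0.5 mm lengthwise and parallel. One overall check, then sign-off.

```bash
python3 - <<'E'
from plant import read_camera
import cv2
p,d=read_camera("scene"); cv2.imwrite("pics/scene_end.png",p[:,:,::-1])
E
```

```text
(no output)
```

View pics/scene_end.png

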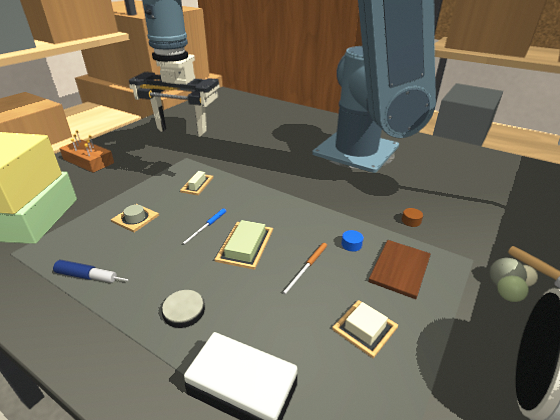

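Scene picture: bar (197,182), disc (134,214), oblong (244,241) and square (366,323) are all flat in their trays. The board (401,268) is empty and the gripper is clear.

```bash
python3 -c "
from plant import order,arm
print(arm.get_state()['time_s']); print(order.sign_off())"
```

```text
46.9167
the job is handed in; nothing more can be done
None
```

I took the stack apart from the top: bar, disc, square, then oblong. Each stone went into its own tray, was lowered slowly until the wrist force showed contact, and was then released. I handed the job in at 46.9 s with the gripper open and clear of everything.

**Last checks:**
- **Disc, square and oblong:** the wrist pictures put them within about 1–1.5 mm of their recess centres. The square and oblong are parallel to theirs.
- **Bar:** my closest measurement has it about 1.2 mm off centre sideways and 0.5 mm lengthwise. It looks parallel in the picture, and the fitted angles agree within 1 degree. I left it there because the recess has 8 mm of room on each side.
- **Final scene picture:** all four stones lie flat, the board is empty, and nothing else has visibly moved.

**Disagreements:** the spotter's centres differed between cameras by 2–7 mm. It also sometimes labelled trays or the blue disc wrongly. I therefore lined up each placement using the wrist depth of the stone and its tray in the same picture.

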